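Load the inspection holder and hold its ratchet lever at the third click

TASK

Pick up the flat instrument with the longer blade and slide it edgewise into the slot of the inspection holder, standing on the base with its blade tip up against the end stop, and let go of it. Then swing the holder's spring-return ratchet lever forward three clicks, never on into a fourth, and finish while still holding the lever at the third click, because it springs back if let go. Leave everything else on the counter where it is.

Things in the scene. Friction and masses are not known exactly. Their poses are not given: they have to be found in the camera images.
- long_instrument: Flat hand instrument with the LONGER blade, 174 mm long, 110 g, standing on its narrow edge, in the nearer or farther of two places. Grey handle 90 long x 14 thick x 26 high (x=-70..20 mm), steel blade 84 long x 3 thick x 20 high (x=20..104). Origin on the underside below the centre of mass, a good grip point; +x to the blade tip (at first roughly to the robot's right), z up.
- long_instrument_tip (a point): Lower corner of the long instrument's blade tip: 104 mm ahead of its origin along x, 0.5 mm above its underside.
- short_instrument: Bystander: same handle, but the blade is only 40 mm long (130 mm overall). Stands on edge in the other of the two places. Origin and axes as the long one.
- holder: Fixed inspection holder. Grey metal base plate 10 mm thick, x=-107..107, y=-157..27 mm; origin at counter height below the slot's mouth, +x into the slot (away from the robot), z up. On it two steel jaws 30 mm high leave a slot 9 mm wide about y=0, open above and at the mouth. The -y jaw closes 4 mm per rad of lever and does not grip the blade before the fourth click.
- slot_mouth (a point): Middle of the slot's mouth at the slot floor (top of the base plate): holder x=0, y=0, z=10 mm. The instrument's handle ends here when its tip meets the end stop; the handle stands on the base plate in front of the slot.
- slot_end (a point): Middle of the slot's end stop at the slot floor: holder x=84, y=0, z=10 mm.
- lever_handle: Steel lever arm (16 wide, 8 thick, underside 43 mm above the counter) swinging level about a vertical pivot at holder x=45, y=-75 mm; carries an upright round black grip post, 16 mm in diameter, 110 mm from the pivot, rising from 53 to 95 mm above the counter. Origin on the pivot axis, 41 mm above the counter; +x along the arm to the post, z up.
- lever_grip (a point): Point on the axis of the lever's grip post, 81 mm above the counter, 110 mm from the pivot axis; the post's top is 14 mm higher.
- clamp_lever (a joint): Lever swing, rad. 0: rest, arm 0.75 rad from the holder's -y direction towards the robot; grows counter-clockwise from above (post away from the robot), to 1.25. A spring drives it back (about 7 N at the post); no notch holds it. Notch 1 lies at 0.27 to 0.53, the next ones 0.2 (22 mm) apart. The push falls to 2 to 4.5 N just before each notch and climbs to 7 to 9 N just past it: a click.
- click_plate: Fixed steel sector plate with six raised radial ribs under the lever. Origin on the pivot axis, 10 mm above the counter, z up; +x points along the lever's arm when the lever is in the THIRD notch; notches 1, 2, 3, 4 lie at -0.4, -0.2, 0, 0.2 rad about z, ribs midway between (the first at -0.5). Turned differently on the holder each time, by up to 0.13 rad either way.
- bowl: Bystander: small steel bowl, 68 mm wide, 35 high.
- jar: Bystander: glass jar, 70 mm wide, 90 high.
- bottle: Bystander: white bottle, 60 mm wide, 170 high.
- brush: Bystander: cleaning brush lying down.
- tray: Bystander: shallow steel instrument tray 160 x 220 x 28 mm.
- basket: Bystander: slatted plastic basket 170 x 130 x 70 mm.
There are look-alikes about, which are no part of the job. What is shaped like the long_instrument but red or yellow is not meant.

How it is judged:
On the way, in this order (a step that is already met when the one before it is completed fails the run):
1. the long-bladed instrument stands in the slot, tip at the end stop, let go, with the lever not yet clicked (x of long_instrument_tip in the frame of holder above 0.076 m and y of long_instrument_tip in the frame of holder between -0.006 and 0.006 m and z of long_instrument_tip in the frame of holder below 0.0145 m and angle between long_instrument's own z axis and vertical below 0.12 rad and angle between the x axis of long_instrument and the x axis of holder, either way round below 0.12 rad and contact force between the fingers and long_instrument below 0.3 N and y of lever_grip in the frame of click_plate below -0.05 m), for 0.2 s.
2. the lever is held by the fingers at the third click (y of lever_grip in the frame of click_plate between -0.0095 and 0.0095 m and contact force between the fingers and lever_handle above 0.4 N), for 0.3 s.
At the end, for the whole second after the job is handed in: The long-bladed instrument stands in the slot (4.5 mm of the floor, 6 mm sideways, 0.12 rad), tip within 8 mm of the end stop, not touched by the fingers; the fingers press on the lever with over 0.4 N and keep it still within 9.5 mm (at the post) of the third notch (all of step 2 and x of long_instrument_tip in the frame of holder above 0.076 m and y of long_instrument_tip in the frame of holder between -0.006 and 0.006 m and z of long_instrument_tip in the frame of holder below 0.0145 m and angle between long_instrument's own z axis and vertical below 0.12 rad and angle between the x axis of long_instrument and the x axis of holder, either way round below 0.12 rad and contact force between the fingers and long_instrument below 0.3 N and velocity of joint clamp_lever between -0.05 and 0.05 rad/s); the arm keeps its last pose, push and grip.
It fails at once if the lever goes over the fourth rib (a fourth click) (y of lever_grip in the frame of click_plate above 0.0125 m).
It fails at once if the short-bladed instrument is shifted by more than 20 mm (distance of short_instrument from where it was at the start of the episode above 0.02 m).
It fails at once if another bystander is shifted by more than 20 mm (distance of any of bowl, jar, bottle, brush, tray, basket from where it was at the start of the episode above 0.02 m).
It also fails if it takes over 70 s, if anything falls off the work surface, if the arm or the gripper's body presses on something with over 40 N, if the wrist force passes 120 N, or if a joint passes its speed limit or range.

ROBOT

A 7-joint arm with a two-finger parallel gripper is mounted at the origin on the work surface. World frame = base frame: x ahead of the robot, y to its left, z up, the work surface at z = 0. Lengths are in m, angles in rad, forces in N, time in s.
With the tool pointing down it reaches from about 0.425 to 0.925 m from the base axis. Payload 6.8 kg.
Tool frame: the origin (TCP) lies at the very end of the fingers, on their centre line; the grasp point (between the pads) lies 19 mm behind it; z points along the fingers, y is the direction in which the jaws open and shut (so a half turn about z gives the same grasp; the last joint's range is limited). The gripper opens to 85 mm and grips with 20 to 120 N. Pads are 22 mm wide; open, the fingers measure 114 mm over their backs; the gripper's body (76 mm by 85 mm) begins 54 mm behind the grasp point. The pads swing forward as they close: fully open they stand 13 mm farther back than shut.
Start: joints at [1.096, 0.477, 0.022, 1.555, -0.011, 1.109, -0.083], TCP at [0.242, -0.63, 0.231] pointing down, gripper open.
Joint ranges: [-2.96, 2.96], [-0.34, 2.1], [-1.41, 1.46], [0.24, 2.44], [-1.37, 4.51], [0.17, 1.92], [-2.96, 2.96]. Speed limits (rad/s): [2.39, 2.39, 3.14, 3.14, 3.14, 3.14, 3.14].

INTERFACE

Orientations are given as a rotation vector (axis times angle).
In Python, from bench import monitor, viewer, job gives the robot as it stands. The module is installed in compiled form; this text tells all that it offers.
- The arm moves only by the tool drive_tool, never from a script. Its argument "commands" is a list of rows, each an object with "linear": the shift along the tool's x, y, z in m, a list of three; "dr": the turn, a rotation vector about the tool's x, y, z in degrees, a list of three; "jaw": the closure, from 0 (fully open) to 1 (shut). A call has 1 to 8 rows; each row shifts and turns the pose as measured when the row begins, along the tool's axes as they then stand; what a row does not reach is not made up. A row lasts 1/8 s, in which the tool goes at most 62.5 mm and 10.7 degrees, less where a joint would pass 70% of its speed; a pose out of reach is approached as far as the arm can. A call is refused whole if a number of a shift passes 0.0625 or a number of a turn 10.7, either way. A call with a gripper value outside its range is refused whole. The fingers move at their own pace and stop on an object; "force" is the grip in N (left out, the last holds). Time passes only in rows, so rows that do not move let the fingers close. It gives the time, the measured TCP pose, the force and the opening at its end, in the units of the state.
- monitor.get_obs(): the state, without advancing time (a new reading comes with each control period).
- viewer.grab_frame(name): name is "scene" or "side" or "wrist"; returns the picture (384x512x3 uint8, red, green, blue); there is no depth.
- viewer.calibration(name): a dict with "K" (3x3 intrinsics, pixels), "R" (3x3) and "t" (3): a world point X has camera coordinates R X + t. Camera axes: x right, y down, z forward; pixel columns grow to the right and rows downward; lengths in m; the calibration is good to about 2 mm. The wrist camera is an equidistant fisheye: a pixel r from the principal point sees the ray r / f radians off the axis. A picture is of the moment at which its call begins: read the wrist's pose just before it. calibration takes no time and is no camera call; for the wrist camera it gives the pose at the moment of the call.
- job.hand_in(): hands the job in, once; it reports no verdict.
The state is a dict: "clock": time; "joints": joint angles; "qvel": joint speeds; "tau": joint torques, N m; "tcp_pos": TCP position; "orientation": TCP orientation; "contact_force": force on the tool from outside, world axes, zero at the start; "moment": the same for the moment, N m; "grip_width": finger opening in m.
Only numpy, scipy, OpenCV 4.12 (cv2) and the standard library are available. Lean on these libraries where they do the work, as an engineer would, in place of code of your own. Each camera call takes 0.05 s, during which the arm holds its last target.

## Working session

There is one attempt and no reset: what is moved stays moved. The work goes in short steps, Python scripts to look and compute and a tool call to move; the robot and the scene stay as the last step left them, time stands still between calls to the robot, and variables do not carry over. Pictures are saved under pics/ and viewed, and the job is handed in when it is done.

Besides the shell and the picture viewer there is one more tool, called after ">>>" as name(argument=value, ...), one argument or row to a line, values as JSON. drive_tool: Moves the arm, as the interface text tells. Its arguments: {"type":"object","properties":{"commands":{"type":"array"},"force":{"type":"number"}},"required":["commands"]}

```bash
mkdir -p pics
cat > h.py <<'E'
import numpy as np, cv2
from bench import monitor, viewer, job
from scipy.spatial.transform import Rotation as R
def grab(n,f):
    c=viewer.calibration(n); im=viewer.grab_frame(n); cv2.imwrite('pics/'+f,im[:,:,::-1]); 
    np.savez('pics/'+f+'.npz',K=c['K'],R=c['R'],t=c['t']); return im
def ray(f,u,v,fish=False):
    c=np.load('pics/'+f+'.npz'); K=c['K']
    x=(u-K[0,2])/K[0,0]; y=(v-K[1,2])/K[1,1]
    if fish:
        th=np.hypot(x,y); s=np.sin(th)/th if th>1e-9 else 1; d=np.array([x*s,y*s,np.cos(th)])
    else: d=np.array([x,y,1.])
    return -c['R'].T@c['t'], c['R'].T@d
def pt(f,u,v,z,fish=False):
    o,d=ray(f,u,v,fish); return o+d*(z-o[2])/d[2]
def proj(f,X,fish=False):
    c=np.load('pics/'+f+'.npz'); p=c['R']@np.array(X)+c['t'];K=c['K']
    if fish:
        r=np.hypot(p[0],p[1]); th=np.arctan2(r,p[2]); q=p[:2]/r*th
    else: q=p[:2]/p[2]
    return q*[K[0,0],K[1,1]]+K[:2,2]
def crop(f,x0,y0,x1,y1,s,out):
    im=cv2.imread('pics/'+f)[y0:y1,x0:x1]; cv2.imwrite('pics/'+out,cv2.resize(im,None,fx=s,fy=s,interpolation=cv2.INTER_CUBIC))
def st():
    o=monitor.get_obs(); 
    print('t',round(o['clock'],2),'tcp',np.round(o['tcp_pos'],4),'F',np.round(o['contact_force'],1),'w',round(o['grip_width'],4))
    print('R',np.round(R.from_rotvec(o['orientation']).as_matrix(),3).tolist(), 'q',np.round(o['joints'],2)); return o
E
python3 - <<'E'
from h import *
st()
for n in ['scene','side','wrist']:
    grab(n,n+'0.png'); c=viewer.calibration(n); print(n,c['K'].tolist() if hasattr(c['K'],'tolist') else c['K'], np.round(-np.array(c['R']).T@c['t'],3))
st()
E
```

```text
t 0.0 tcp [ 0.2418 -0.6296  0.2303] F [ 0.1 -0.5  0.2] w 0.0851
R [[0.933, 0.359, -0.001], [0.359, -0.933, 0.002], [-0.0, -0.002, -1.0]] q [ 1.1   0.48  0.02  1.56 -0.01  1.11 -0.08]
scene [[424.8478153709687, 0.0, 261.13737763522863], [0.0, 424.8478153709687, 198.04380537260752], [0.0, 0.0, 1.0]] [1.333 0.151 1.166]
side [[352.75703592438833, 0.0, 256.7088178367505], [0.0, 352.75703592438833, 192.3978625959128], [0.0, 0.0, 1.0]] [0.452 0.775 0.973]
wrist [[297.3186396354542, 0.0, 254.97806524257877], [0.0, 297.3186396354542, 190.65407681487548], [0.0, 0.0, 1.0]] [ 0.312 -0.602  0.373]
t 0.15 tcp [ 0.2419 -0.6297  0.2305] F [ 0.3  0.4 -0.8] w 0.0857
R [[0.933, 0.359, -0.001], [0.359, -0.933, 0.001], [-0.0, -0.001, -1.0]] q [ 1.1   0.48  0.02  1.56 -0.01  1.11 -0.08]
```

View pics/scene0.png

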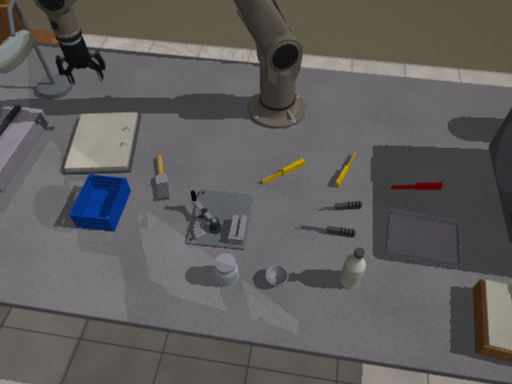

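View pics/side0.png

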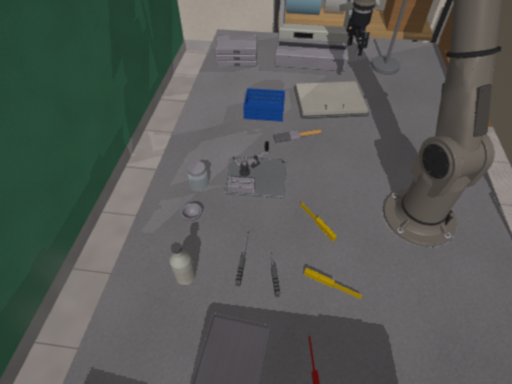

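View pics/wrist0.png

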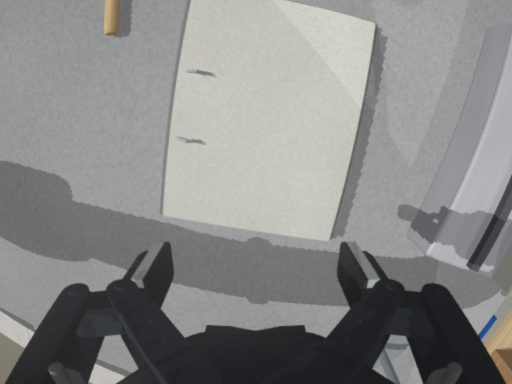

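Run:
```python
from h import *
crop('scene0.png',290,180,390,250,7,'c1.png')
crop('scene0.png',180,180,270,250,8,'c2.png')
crop('side0.png',200,215,310,305,7,'c3.png')
crop('side0.png',215,130,300,205,8,'c4.png')
```

```text
(no output)
```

View pics/c1.png

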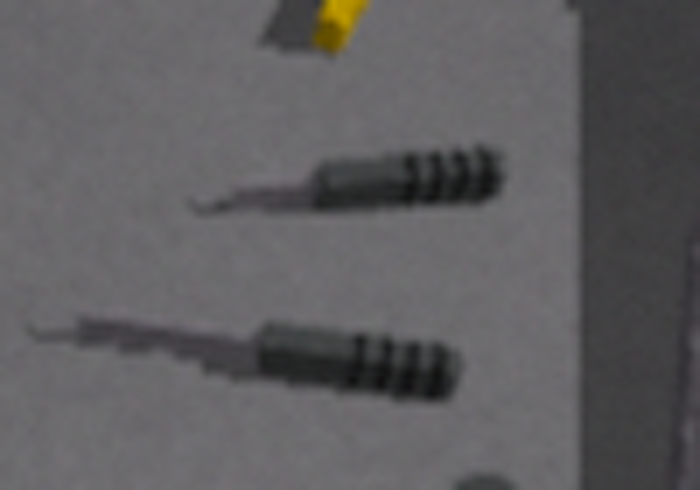

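View pics/c2.png

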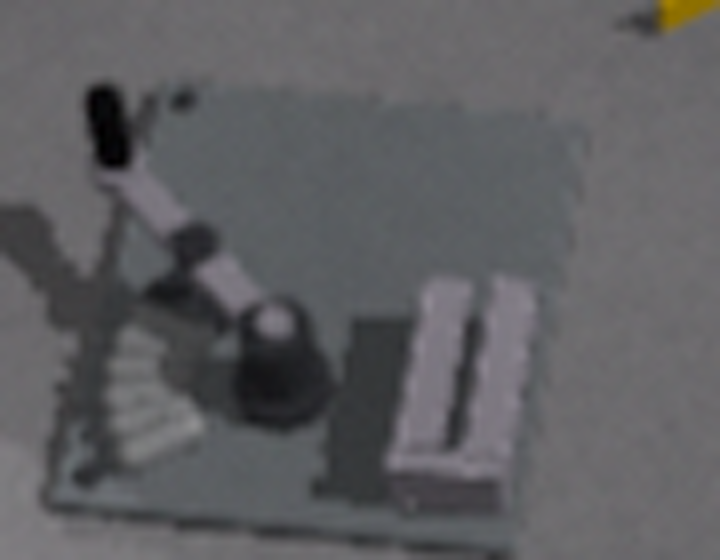

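View pics/c3.png

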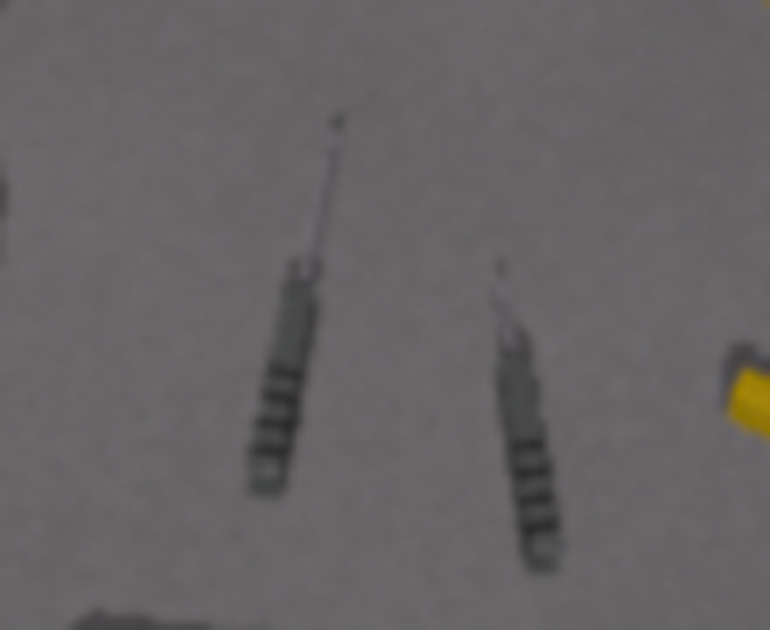

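View pics/c4.png

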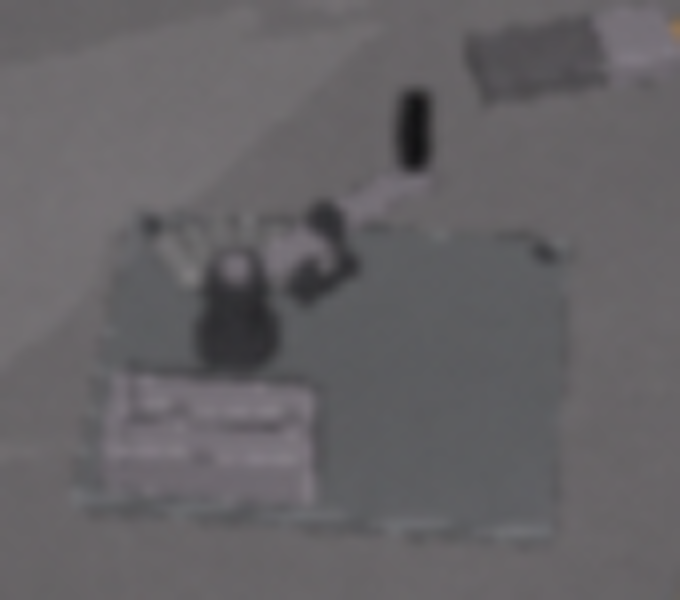

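Run:
```python
from h import *
s=lambda u,v,z:np.round(pt('scene0.png',290+u/7,180+v/7,z),4)
d=lambda u,v,z:np.round(pt('side0.png',200+u/7,215+v/7,z),4)
print('far scene butt',s(460,355,.026),'front',s(262,330,.026),'tip',s(30,330,.01))
print('near scene butt',s(503,155,.026),'front',s(318,165,.026),'tip',s(192,206,.01))
print('far side butt',d(268,460,.026),'front',d(305,262,.026),'tip',d(337,118,.02))
print('near side butt',d(540,540,.026),'front',d(512,335,.026),'tip',d(500,262,.02))
a=lambda u,v,z:np.round(pt('scene0.png',180+u/8,180+v/8,z),4)
b=lambda u,v,z:np.round(pt('side0.png',215+u/8,130+v/8,z),4)
print('holder scene TL',a(160,85,.01),'BL',a(45,500,.01),'BR',a(510,550,.01),'TR',a(590,125,.01))
print('slot mouth',a(480,285,.04),'end',a(445,455,.04))
print('side BL',b(120,215,.01),'BR',b(80,495,.01),'TR',b(555,530,.01),'TL',b(570,245,.01))
print('post top scene',a(103,92,.095),'side',b(416,97,.095))
print('pivot scene',a(272,318,.06),'side',b(238,262,.06))
```

```text
far scene butt [0.5647 0.3307 0.026 ] front [0.5651 0.2411 0.026 ] tip [0.5709 0.1363 0.01  ]
near scene butt [0.4477 0.3482 0.026 ] front [0.4673 0.2615 0.026 ] tip [0.4888 0.2049 0.01  ]
far side butt [0.5631 0.3259 0.026 ] front [0.5624 0.2315 0.026 ] tip [0.5603 0.1514 0.02  ]
near side butt [0.4484 0.3457 0.026 ] front [0.469  0.2551 0.026 ] tip [0.478  0.2167 0.02  ]
holder scene TL [ 0.4717 -0.2022  0.01  ] BL [ 0.6817 -0.1968  0.01  ] BR [ 0.6756 -0.0111  0.01  ] TR [ 0.4645 -0.015   0.01  ]
slot mouth [ 0.5738 -0.041   0.04  ] end [ 0.6548 -0.0395  0.04  ]
side BL [ 0.6823 -0.1896  0.01  ] BR [ 0.6681 -0.0123  0.01  ] TR [ 0.4567 -0.0203  0.01  ] TL [ 0.464  -0.1982  0.01  ]
post top scene [ 0.542 -0.198  0.095] side [ 0.5408 -0.1989  0.095 ]
pivot scene [ 0.6154 -0.1154  0.06  ] side [ 0.6119 -0.1167  0.06  ]
```

>>> drive_tool(
  commands=[
    {"linear":[0.045,-0.04,-0.005],"dr":[0,0,0],"jaw":0},
    {"linear":[0.045,-0.04,-0.005],"dr":[0,0,0],"jaw":0},
    {"linear":[0.045,-0.04,-0.005],"dr":[0,0,0],"jaw":0},
    {"linear":[0.045,-0.04,-0.005],"dr":[0,0,0],"jaw":0},
    {"linear":[0.045,-0.04,-0.005],"dr":[0,0,0],"jaw":0},
    {"linear":[0.045,-0.04,-0.005],"dr":[0,0,0],"jaw":0},
    {"linear":[0.045,-0.04,-0.005],"dr":[0,0,0],"jaw":0},
    {"linear":[0.045,-0.04,-0.005],"dr":[0,0,0],"jaw":0},
  ],
)

```text
clock: 1.15
tcp_pos: [0.4666, -0.1937, 0.2691]
orientation: [-3.09, -0.557, 0.005]
contact_force: [1.4, -1.9, 0.3]
grip_width: 0.0852
```

Run:
```python
from h import *
st()
p=lambda u,v,z:np.round(pt('scene0.png',u,v,z),3)
print('bottle base',p(349,287,0),'bowl',p(276,281,0),'jar',p(226,284,0),'brush',p(160,157,.01),p(162,196,.01))
```

```text
t 1.15 tcp [ 0.4666 -0.1937  0.2691] F [ 1.4 -1.9  0.3] w 0.0852
R [[0.937, 0.349, -0.003], [0.349, -0.937, 0.001], [-0.003, -0.002, -1.0]] q [ 0.48  0.17 -0.23  1.89  0.05  1.08 -0.99]
bottle base [0.75 0.32 0.  ] bowl [0.764 0.103 0.   ] jar [ 0.797 -0.043  0.   ] brush [ 0.341 -0.386  0.01 ] [ 0.515 -0.325  0.01 ]
```

>>> drive_tool(
  commands=[
    {"linear":[0.03,-0.02,0],"dr":[0,0,0],"jaw":0},
    {"linear":[0.02,-0.01,0],"dr":[0,0,0],"jaw":0},
    {"linear":[0,0,0],"dr":[0,0,0],"jaw":0},
    {"linear":[0,0,0],"dr":[0,0,0],"jaw":0},
  ],
)

```text
clock: 1.65
tcp_pos: [0.5048, -0.1413, 0.2691]
orientation: [-3.087, -0.571, 0.005]
contact_force: [0.1, -0.2, -0.2]
grip_width: 0.0849
```

Run:
```python
from h import *
grab('wrist','w1.png'); st()
crop('w1.png',0,0,512,384,1.5,'w1b.png')
```

```text
t 1.7 tcp [ 0.5048 -0.1414  0.2692] F [-0.1  0.5 -0.1] w 0.0854
R [[0.934, 0.358, -0.003], [0.358, -0.934, 0.002], [-0.002, -0.003, -1.0]] q [ 0.39  0.21 -0.27  1.85  0.06  1.09 -1.11]
```

View pics/w1b.png

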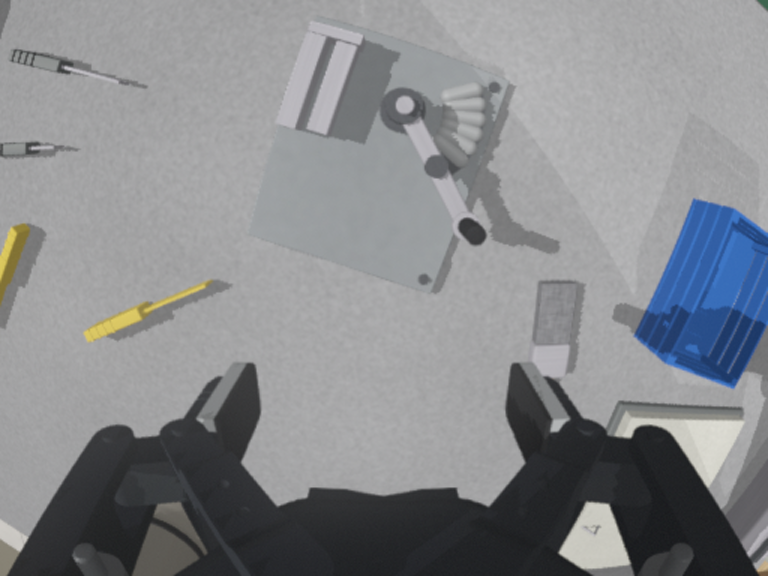

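Run:
```python
from h import *
crop('w1.png',160,5,350,200,4,'w1c.png')
crop('w1.png',240,40,350,170,4.6,'w1d.png')
```

```text
(no output)
```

View pics/w1c.png

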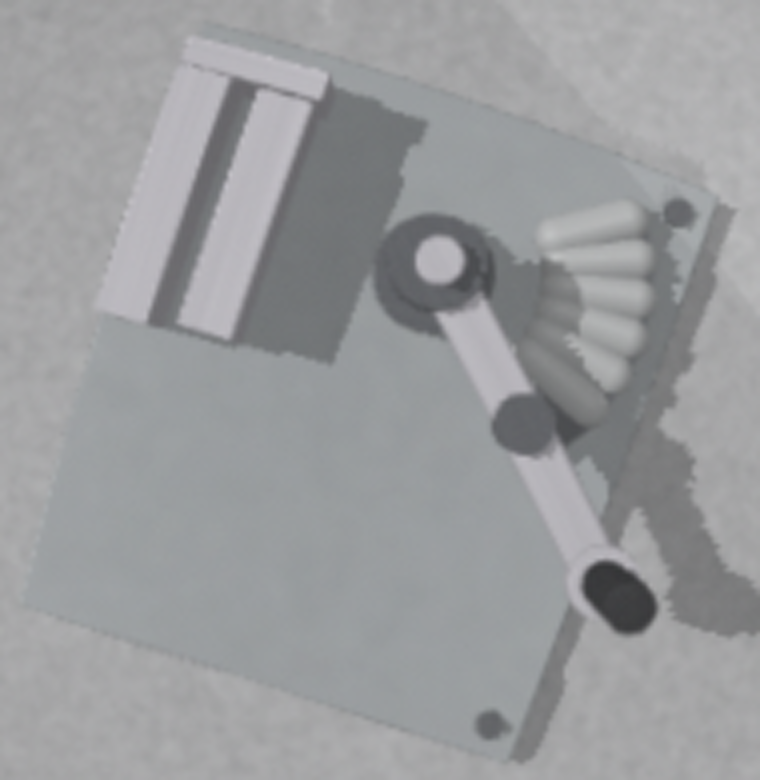

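View pics/w1d.png

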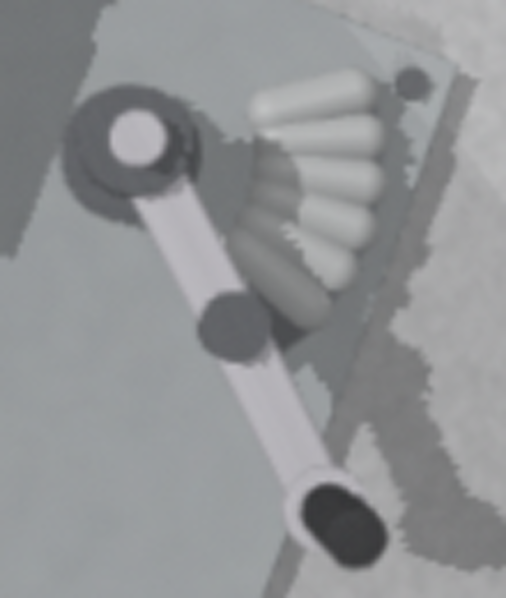

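```bash
cat > fit.py <<'E'
from h import *
from scipy.optimize import least_squares
f='w1.png'
P=lambda u,v:np.array([160+u/4-.375,5+v/4-.375])
obs=[((-.107,.027,.01),P(25,605)),((-.107,-.157,.01),P(510,762)),((.107,-.157,.01),P(720,195)),((.107,.027,.01),P(200,22)),
((0,.0045,.04),P(150,322)),((0,-.0045,.04),P(180,325)),((.084,.0045,.04),P(230,78)),((.084,-.0045,.04),P(257,88)),
((.045,-.075,.06),P(439,260))]
def W(p,X):
    c,s=np.cos(p[2]),np.sin(p[2]); return [p[0]+c*X[0]-s*X[1],p[1]+s*X[0]+c*X[1],X[2]]
def res(p): return np.ravel([proj(f,W(p,X),True)-o for X,o in obs[:8]])
r=least_squares(res,[.572,-.041,.03]); print(r.x, np.round(r.fun.reshape(-1,2),2).tolist())
h=r.x
piv=np.array(W(h,(.045,-.075,0)))[:2]; print('pivot',piv, 'cap proj',proj(f,[*piv,.06],True), P(439,260))
post=P(603,580); print('post base',pt(f,*post,.053,True), 'top', pt(f,*P(628,605),.095,True))
for z in (.053,):
    d=pt(f,*post,z,True)[:2]-piv; a0=np.arctan2(d[1],d[0]); print('arm',np.linalg.norm(d),a0, 'expected rest', h[2]-np.pi/2-.75)
for z in (.015,.02,.03):
  print(z)
  for k,(u,v) in enumerate([(595,410),(615,378),(632,338),(640,297),(642,257),(630,215)]):
    d=pt(f,*P(u,v),z,True)[:2]-piv; print(np.round(np.linalg.norm(d),4), round(np.arctan2(d[1],d[0])-(-.5+.2*k)-(h[2]-np.pi/2-.75),3))
E
python3 fit.py
```

```text
[ 0.56777629 -0.04289748  0.04390698] [[-1.09, 0.23], [0.79, 0.28], [0.12, -0.82], [0.67, -0.52], [-0.54, 0.8], [-1.27, 2.01], [0.61, -0.71], [0.73, -1.36]]
pivot [ 0.61602489 -0.11585002] cap proj [269.84894106  69.03938817] [269.375  69.625]
post base [ 0.5440899 -0.1980127  0.053    ] top [ 0.54400799 -0.1973847   0.095     ]
arm 0.10920324236853986 -2.28992023084834 expected rest -2.2768893439026225
0.015
0.0701 0.873
0.0692 0.857
0.0689 0.872
0.0686 0.88
0.0693 0.879
0.0683 0.894
0.02
0.0694 0.866
0.0684 0.85
0.0679 0.865
0.0676 0.873
0.0682 0.872
0.0671 0.888
0.03
0.0679 0.851
0.0668 0.834
0.0661 0.849
0.0655 0.858
0.0659 0.859
0.0646 0.876
```

>>> drive_tool(
  commands=[
    {"linear":[0.028,-0.049,0.0],"dr":[0,0,0],"jaw":0},
    {"linear":[0.028,-0.049,0.0],"dr":[0,0,0],"jaw":0},
    {"linear":[0.028,-0.049,0.0],"dr":[0,0,0],"jaw":0},
    {"linear":[0.028,-0.049,0.0],"dr":[0,0,0],"jaw":0},
    {"linear":[0.028,-0.049,0.0],"dr":[0,0,0],"jaw":0},
    {"linear":[0.028,-0.049,0.0],"dr":[0,0,0],"jaw":0},
    {"linear":[0.028,-0.049,0],"dr":[0,0,0],"jaw":0},
    {"linear":[0,0,0],"dr":[0,0,-10],"jaw":0},
  ],
)

```text
clock: 2.7
tcp_pos: [0.5712, 0.2449, 0.268]
orientation: [3.034, 0.805, -0.006]
contact_force: [-0.8, -1.3, -0.7]
grip_width: 0.0854
```

>>> drive_tool(
  commands=[
    {"linear":[0,0,0],"dr":[0,0,-10],"jaw":0},
    {"linear":[0,0,0],"dr":[0,0,-10],"jaw":0},
    {"linear":[0,0,0],"dr":[0,0,-10],"jaw":0},
    {"linear":[0,0,0],"dr":[0,0,-10],"jaw":0},
    {"linear":[0,0,0],"dr":[0,0,-10],"jaw":0},
    {"linear":[0,0,0],"dr":[0,0,-10],"jaw":0},
    {"linear":[0,0,0],"dr":[0,0,0],"jaw":0},
  ],
)

```text
clock: 3.58
tcp_pos: [0.5738, 0.2327, 0.2658]
orientation: [2.202, 2.236, -0.018]
contact_force: [-0.5, -0.7, 0.3]
grip_width: 0.0856
```

Run:
```python
from h import *
grab('wrist','w2.png'); st()
crop('w2.png',0,0,512,384,1.5,'w2b.png')
```

```text
t 3.62 tcp [0.5738 0.2327 0.2658] F [0.9 0.2 0.1] w 0.0857
R [[-0.013, 1.0, -0.005], [1.0, 0.013, -0.011], [-0.011, -0.005, -1.0]] q [ 0.02  0.45 -0.69  1.61  0.3   1.2  -0.73]
```

View pics/w2b.png

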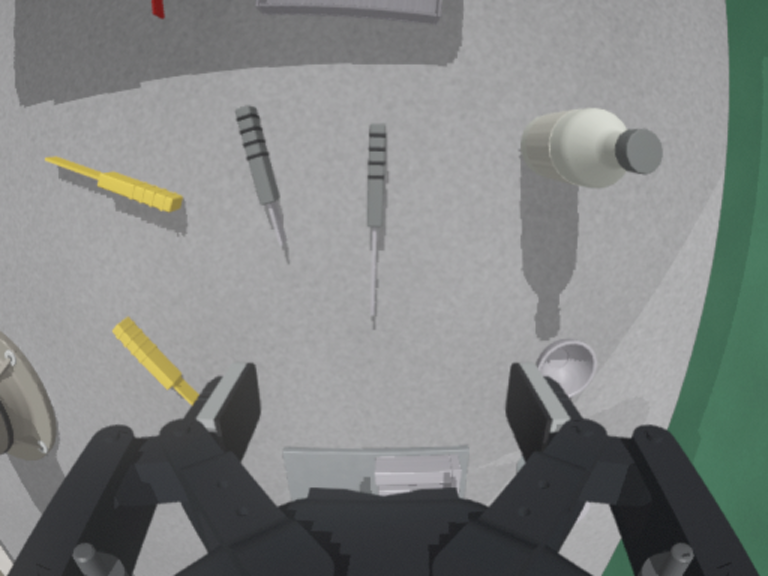

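Run:
```python
from h import *
crop('w2.png',150,60,300,230,4.6,'w2c.png')
```

```text
(no output)
```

View pics/w2c.png

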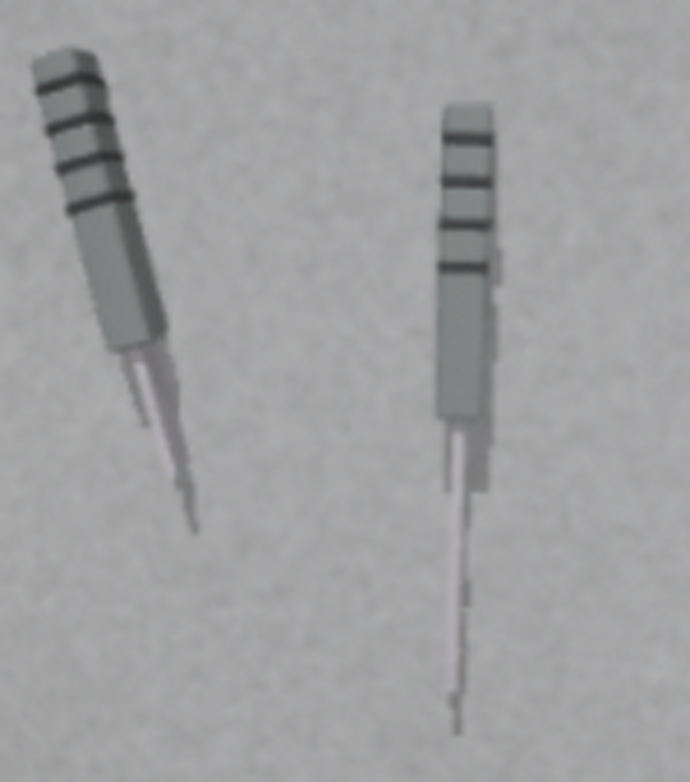

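Run:
```python
from h import *
P=lambda u,v,z:pt('w2.png',150+u/4.6-.39,60+v/4.6-.39,z,True)
b=P(468,105,.026); f=P(459,418,.026); t=P(454,695,.02); t2=P(457,735,.003)
print(b,f,t,t2,np.linalg.norm(f-b),np.linalg.norm(t-f))
d=(t-b)[:2]; print('yaw',np.degrees(np.arctan2(d[1],d[0])), 'hyaw',np.degrees(np.arctan2(*(f-b)[1::-1])))
d=d/np.linalg.norm(d); o=b[:2]+.07*d; print('origin',o, f[:2]-.02*d)
```

```text
[0.56591612 0.33006648 0.026     ] [0.56452354 0.24202432 0.026     ] [0.56367642 0.15562837 0.02      ] [0.56434344 0.13493922 0.003     ] 0.08805317057443458 0.08660818152724589
yaw -90.73561060361607 hyaw -90.90618362181021
origin [0.56501743 0.26007225] [0.56478031 0.26202267]
```

>>> drive_tool(
  commands=[
    {"linear":[0.028,-0.009,0.02],"dr":[-0.3,0.6,1.5],"jaw":0},
    {"linear":[0,0,0.05],"dr":[0,0,0],"jaw":0},
    {"linear":[0,0,0.05],"dr":[0,0,0],"jaw":0},
    {"linear":[0,0,0.03],"dr":[0,0,0],"jaw":0},
    {"linear":[0,0,0],"dr":[0,0,0],"jaw":0},
    {"linear":[0,0,0],"dr":[0,0,0],"jaw":0},
  ],
)

```text
clock: 4.38
tcp_pos: [0.5675, 0.2578, 0.1139]
orientation: [2.262, 2.174, 0.005]
contact_force: [0.3, 0.1, 0.7]
grip_width: 0.0855
```

Run:
```python
from h import *
grab('wrist','w3.png'); st()
crop('w3.png',0,0,512,384,1.5,'w3b.png')
```

```text
t 4.42 tcp [0.5676 0.2577 0.114 ] F [-0.8  0.5 -0. ] w 0.0852
R [[0.039, 0.999, 0.005], [0.999, -0.039, -0.001], [-0.001, 0.005, -1.0]] q [-0.08  0.6  -0.62  1.75  0.43  0.92 -0.92]
```

View pics/w3b.png

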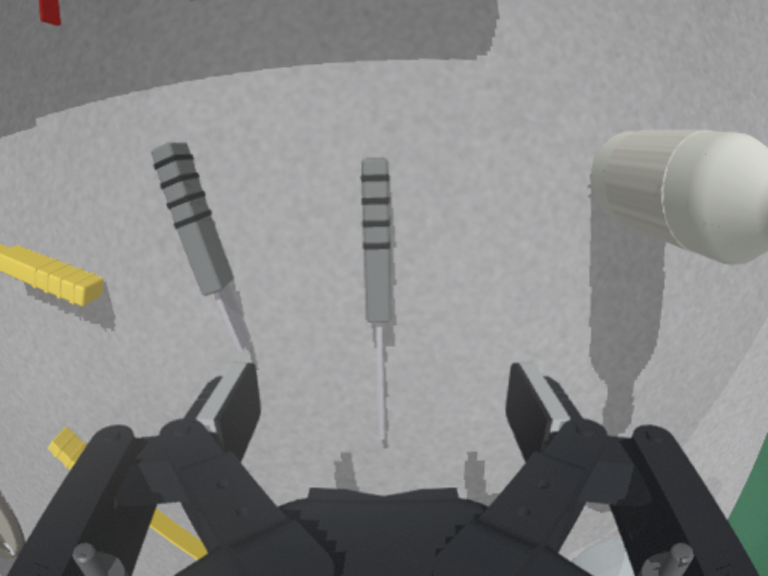

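Run:
```python
from h import *
P=lambda u,v,z:pt('w3.png',u/1.5-.17,v/1.5-.17,z,True)
b=P(375,158,.026); f=P(377,322,.026); t=P(384,440,.01)
print(b,f,t,np.linalg.norm(f-b))
d=(f-b)[:2]; print('hyaw',np.degrees(np.arctan2(d[1],d[0])))
d=d/np.linalg.norm(d); print('origin',b[:2]+.07*d, f[:2]-.02*d)
```

```text
[0.56633564 0.33097059 0.026     ] [0.56352663 0.24173586 0.026     ] [0.56393834 0.14804143 0.01      ] 0.08927892635499841
hyaw -91.80301076233118
origin [0.56413321 0.26100524] [0.5641559  0.26172596]
```

>>> drive_tool(
  commands=[
    {"linear":[0.003,-0.003,0.03],"dr":[0,0.2,-1.3],"jaw":0},
    {"linear":[0,0,0.03],"dr":[0,0,0],"jaw":0},
    {"linear":[0,0,0.03],"dr":[0,0,0],"jaw":0},
    {"linear":[0,0,0],"dr":[0,0,0],"jaw":0},
    {"linear":[0,0,0],"dr":[0,0,0],"jaw":0},
  ],
)

```text
clock: 5.05
tcp_pos: [0.5724, 0.2639, 0.032]
orientation: [2.24, 2.191, 0.032]
contact_force: [1.2, -0.7, 0.7]
grip_width: 0.0856
```

```bash
python3 -c "
from h import *
st()"
```

```text
t 5.05 tcp [0.5724 0.2639 0.032 ] F [ 1.2 -0.7  0.7] w 0.0856
R [[0.022, 1.0, 0.021], [1.0, -0.022, 0.009], [0.009, 0.02, -1.0]] q [-0.13  0.7  -0.56  1.79  0.52  0.78 -0.98]
```

>>> drive_tool(
  commands=[
    {"linear":[-0.003,-0.008,0.0],"dr":[1.2,-0.5,-0.4],"jaw":0},
    {"linear":[0,0,0],"dr":[0,0,0],"jaw":0},
    {"linear":[0,0,0],"dr":[0,0,0],"jaw":0},
  ],
)

```text
clock: 5.42
tcp_pos: [0.5657, 0.2618, 0.0355]
orientation: [2.238, 2.204, 0.005]
contact_force: [-0.0, 0.4, -0.7]
grip_width: 0.0854
```

```bash
python3 -c "
from h import *
st()"
```

```text
t 5.42 tcp [0.5657 0.2618 0.0355] F [-0.   0.4 -0.7] w 0.0854
R [[0.015, 1.0, 0.003], [1.0, -0.015, 0.002], [0.002, 0.003, -1.0]] q [-0.12  0.7  -0.57  1.79  0.51  0.8  -0.96]
```

>>> drive_tool(
  commands=[
    {"linear":[0,-0.001,0.012],"dr":[0.2,0,0],"jaw":0},
    {"linear":[0,0,0.01],"dr":[0,0,0],"jaw":0},
    {"linear":[0,0,0.008],"dr":[0,0,0],"jaw":0},
    {"linear":[0,0,0],"dr":[0,0,0],"jaw":0},
    {"linear":[0,0,0],"dr":[0,0,0],"jaw":0},
  ],
)

```text
clock: 6.05
tcp_pos: [0.5641, 0.2617, 0.0025]
orientation: [-2.236, -2.203, 0.001]
contact_force: [-0.3, 0.1, 0.4]
grip_width: 0.0855
```

```bash
python3 -c "
from h import *
st()"
```

```text
t 6.05 tcp [0.5641 0.2617 0.0025] F [-0.3  0.1  0.4] w 0.0855
R [[0.015, 1.0, -0.002], [1.0, -0.015, 0.001], [0.001, -0.002, -1.0]] q [-0.14  0.74 -0.55  1.8   0.54  0.75 -0.98]
```

>>> drive_tool(
  commands=[
    {"linear":[0,0,-0.002],"dr":[0,0,0],"jaw":0},
    {"linear":[0,0,0],"dr":[0,0,0],"jaw":1},
    {"linear":[0,0,0],"dr":[0,0,0],"jaw":1},
    {"linear":[0,0,0],"dr":[0,0,0],"jaw":1},
    {"linear":[0,0,0],"dr":[0,0,0],"jaw":1},
    {"linear":[0,0,0],"dr":[0,0,0],"jaw":1},
  ],
  force=60,
)

```text
clock: 6.8
tcp_pos: [0.5648, 0.262, 0.0058]
orientation: [-2.237, -2.203, -0.001]
contact_force: [-0.2, -0.1, -0.8]
grip_width: 0.0126
```

```bash
python3 -c "
from h import *
st()"
```

```text
t 6.8 tcp [0.5648 0.262  0.0058] F [-0.2 -0.1 -0.8] w 0.0126
R [[0.015, 1.0, -0.001], [1.0, -0.015, 0.002], [0.002, -0.001, -1.0]] q [-0.14  0.74 -0.55  1.8   0.53  0.75 -0.98]
```

>>> drive_tool(
  commands=[
    {"linear":[0,0,-0.02],"dr":[0,0,0],"jaw":1},
    {"linear":[0,0,-0.03],"dr":[0,0,0],"jaw":1},
    {"linear":[0,0,-0.04],"dr":[0,0,0],"jaw":1},
    {"linear":[0,0,-0.04],"dr":[0,0,0],"jaw":1},
    {"linear":[0,0,0],"dr":[0,0,0],"jaw":1},
    {"linear":[0,0,0],"dr":[0,0,0],"jaw":1},
  ],
)

```text
clock: 7.55
tcp_pos: [0.5641, 0.2615, 0.1438]
orientation: [-2.236, -2.204, -0.001]
contact_force: [1.1, -0.8, -2.3]
grip_width: 0.0127
```

Run:
```python
from h import *
grab('wrist','w4.png'); st()
crop('w4.png',0,0,512,384,1.5,'w4b.png')
```

```text
t 7.6 tcp [0.5643 0.2619 0.1439] F [-0.1  0.5 -1.4] w 0.0126
R [[0.014, 1.0, -0.0], [1.0, -0.014, 0.002], [0.002, -0.0, -1.0]] q [-0.06  0.57 -0.65  1.73  0.4   0.98 -0.88]
```

View pics/w4b.png

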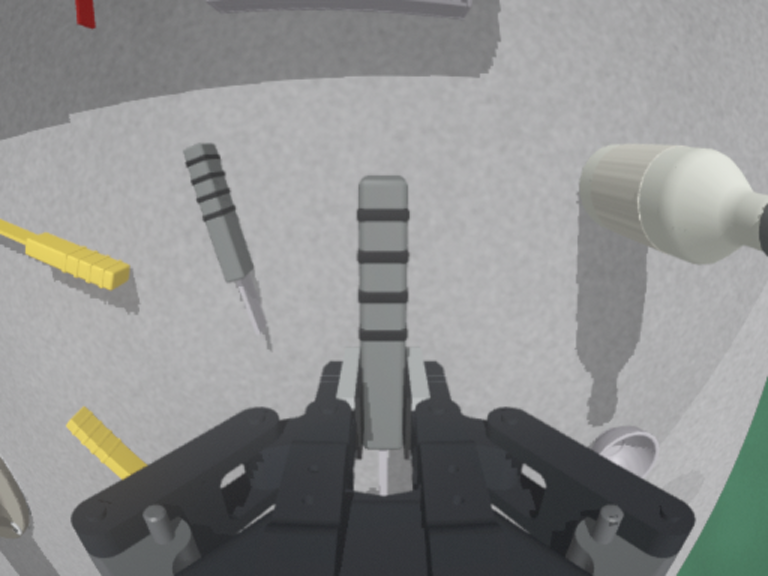

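>>> drive_tool(
  commands=[
    {"linear":[-0.045,-0.004,0],"dr":[0,0,0],"jaw":1},
    {"linear":[-0.055,-0.005,0],"dr":[0,0,0],"jaw":1},
    {"linear":[-0.055,-0.005,0],"dr":[0,0,0],"jaw":1},
    {"linear":[-0.055,-0.005,0],"dr":[0,0,0],"jaw":1},
    {"linear":[-0.055,-0.005,0],"dr":[0,0,0],"jaw":1},
    {"linear":[-0.035,-0.004,0],"dr":[0,0,0],"jaw":1},
    {"linear":[0,0,0],"dr":[0,0,-8],"jaw":1},
    {"linear":[0,0,0],"dr":[0,0,-10],"jaw":1},
  ],
)

```text
clock: 8.6
tcp_pos: [0.525, -0.0478, 0.1342]
orientation: [-1.844, -2.525, 0.011]
contact_force: [0.8, 0.3, -1.1]
grip_width: 0.0124
```

>>> drive_tool(
  commands=[
    {"linear":[0,0,0],"dr":[0,0,-10],"jaw":1},
    {"linear":[0,0,0],"dr":[0,0,-10],"jaw":1},
    {"linear":[0,0,0],"dr":[0,0,-10],"jaw":1},
    {"linear":[0,0,0],"dr":[0,0,-10],"jaw":1},
    {"linear":[0,0,0],"dr":[0,0,-10],"jaw":1},
    {"linear":[0,0,0],"dr":[0,0,-10],"jaw":1},
    {"linear":[0,0,0],"dr":[0,0,0],"jaw":1},
  ],
)

```text
clock: 9.48
tcp_pos: [0.5189, -0.0485, 0.1269]
orientation: [-0.279, -3.097, -0.006]
contact_force: [0.4, -0.3, -1.7]
grip_width: 0.0125
```

```bash
python3 -c "
from h import *
st()"
```

```text
t 9.47 tcp [ 0.5189 -0.0485  0.1269] F [ 0.4 -0.3 -1.7] w 0.0125
R [[-0.983, 0.179, -0.032], [0.179, 0.984, 0.007], [0.032, 0.001, -0.999]] q [ 0.72  0.55 -0.96  1.95  0.54  0.96  0.89]
```

```bash
cat >> h.py <<'E'
def go(p,yaw):
    o=st(); Rc=R.from_rotvec(o['orientation'])
    Rt=R.from_matrix(np.array([[1,0,0],[0,-1,0],[0,0,-1.]])); Rt=R.from_euler('z',yaw,degrees=True)*Rt
    print('lin',np.round(Rc.inv().apply(np.array(p)-o['tcp_pos']),4),'dr',np.round(np.degrees((Rc.inv()*Rt).as_rotvec()),2))
E
python3 -c "
from h import *
go([.538,-.044,.13],182.3)"
```

```text
t 9.47 tcp [ 0.5189 -0.0485  0.1269] F [ 0.4 -0.3 -1.7] w 0.0125
R [[-0.983, 0.179, -0.032], [0.179, 0.984, 0.007], [0.032, 0.001, -0.999]] q [ 0.72  0.55 -0.96  1.95  0.54  0.96  0.89]
lin [-0.0179  0.0079 -0.0037] dr [  0.26  -1.84 -12.6 ]
```

>>> drive_tool(
  commands=[
    {"linear":[-0.018,0.008,-0.004],"dr":[0.2,-1.8,-6.3],"jaw":1},
    {"linear":[0,0,0],"dr":[0,0,-6.3],"jaw":1},
    {"linear":[0,0,0],"dr":[0,0,0],"jaw":1},
    {"linear":[0,0,0],"dr":[0,0,0],"jaw":1},
  ],
)

```text
clock: 9.98
tcp_pos: [0.5369, -0.0438, 0.1283]
orientation: [0.048, -3.137, 0.0]
contact_force: [0.6, 0.8, -1.1]
grip_width: 0.0128
```

```bash
python3 -c "
from h import *
go([.538,-.044,.13],182.3)
grab('wrist','w5.png'); grab('scene','s5.png'); grab('side','d5.png')
crop('w5.png',0,0,512,384,1.5,'w5b.png')
crop('scene0.png' and 's5.png',180,150,290,260,6,'s5b.png')
crop('d5.png',215,110,315,210,6,'d5b.png')
"
```

```text
t 9.97 tcp [ 0.5369 -0.0438  0.1283] F [ 0.6  0.8 -1.1] w 0.0128
R [[-1.0, -0.03, -0.004], [-0.03, 1.0, -0.0], [0.004, 0.0, -1.0]] q [ 0.72  0.58 -0.99  1.92  0.59  0.97  1.05]
lin [-0.0011 -0.0002 -0.0017] dr [ 0.   -0.25 -0.56]
```

View pics/w5b.png

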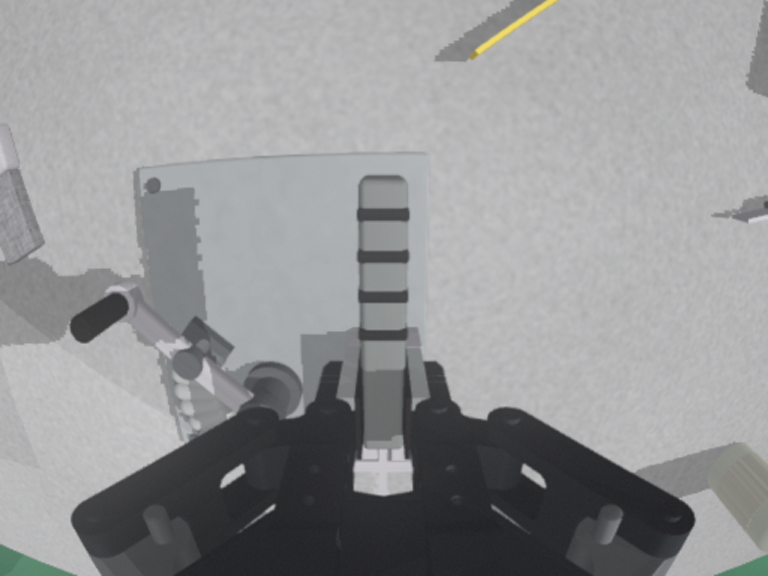

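View pics/s5b.png

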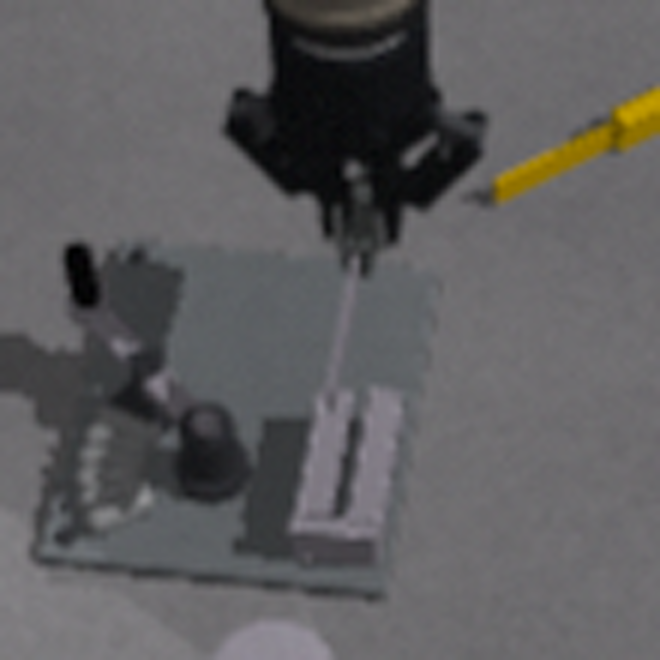

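View pics/d5b.png

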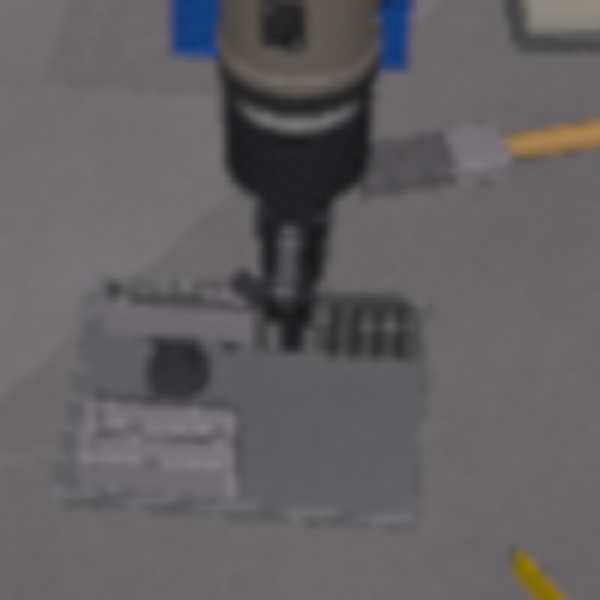

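Run:
```python
from h import *
P=lambda u,v,z:np.round(pt('w5.png',u/1.5-.17,v/1.5-.17,z,True),4)
print('corner y-157',P(135,169,.01),'y27',P(430,153,.01), 'right edge',P(426,330,.01))
b=P(383,178,.149);f=P(383,448,.149); print('handle',b,f)
h=[.568,-.043,.044]
for hh in ([.568,-.043,.044],[.570,-.042,.035]):
  for X in ((-.107,-.157),(-.107,.027)):
    c,s=np.cos(hh[2]),np.sin(hh[2]); print(hh,np.round([hh[0]+c*X[0]-s*X[1],hh[1]+s*X[0]+c*X[1]],4))
# tip projected in scene
print(proj('s5.png',[.5369+.104,-.0438+.104*.03,.1435]))
```

```text
corner y-157 [ 0.4669 -0.2049  0.01  ] y27 [ 0.4595 -0.0183  0.01  ] right edge [ 0.5692 -0.0149  0.01  ]
handle [ 0.4675 -0.0453  0.149 ] [ 0.5556 -0.0426  0.149 ]
[0.568, -0.043, 0.044] [ 0.468  -0.2046]
[0.568, -0.043, 0.044] [ 0.4599 -0.0207]
[0.57, -0.042, 0.035] [ 0.4686 -0.2026]
[0.57, -0.042, 0.035] [ 0.4621 -0.0188]
[234.36655617 214.13381223]
```

>>> drive_tool(
  commands=[
    {"linear":[-0.001,0,0.015],"dr":[0,-0.2,-0.6],"jaw":1},
    {"linear":[0,0,0.02],"dr":[0,0,0],"jaw":1},
    {"linear":[0,0,0.02],"dr":[0,0,0],"jaw":1},
    {"linear":[0,0,0.015],"dr":[0,0,0],"jaw":1},
    {"linear":[0,0,0],"dr":[0,0,0],"jaw":1},
    {"linear":[0,0,0],"dr":[0,0,0],"jaw":1},
  ],
)

```text
clock: 10.88
tcp_pos: [0.5368, -0.0439, 0.0519]
orientation: [0.066, -3.138, -0.0]
contact_force: [0.4, -0.2, -1.5]
grip_width: 0.0126
```

```bash
python3 -c "
from h import *
go([.538,-.044,.055],182.3)"
```

```text
t 10.88 tcp [ 0.5368 -0.0439  0.0519] F [ 0.4 -0.2 -1.5] w 0.0126
R [[-0.999, -0.042, -0.003], [-0.042, 0.999, -0.0], [0.003, 0.0, -1.0]] q [ 0.65  0.68 -0.9   1.97  0.72  0.85  0.96]
lin [-0.0012 -0.0001 -0.0031] dr [ 0.01 -0.18  0.1 ]
```

```bash
python3 -c "
from h import *
grab('scene','s6.png');grab('side','d6.png')
crop('s6.png',215,190,265,250,12,'s6b.png')
crop('d6.png',215,150,285,210,10,'d6b.png')
"
```

```text
(no output)
```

View pics/s6b.png

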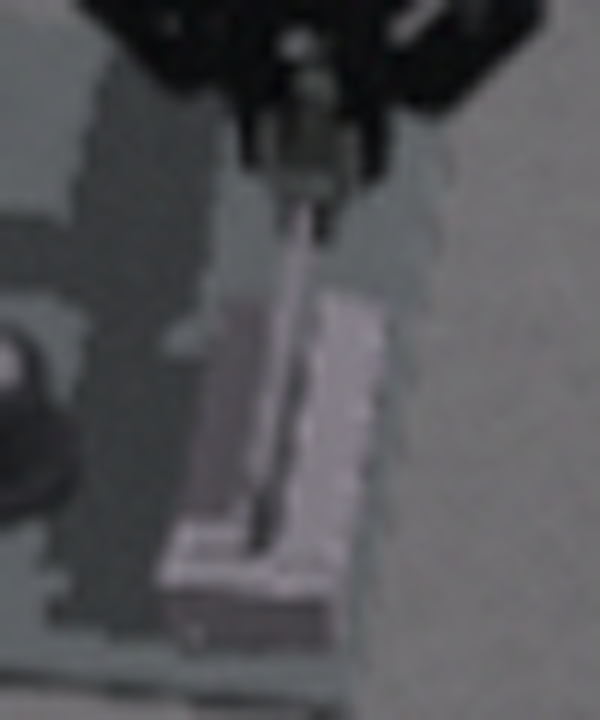

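View pics/d6b.png

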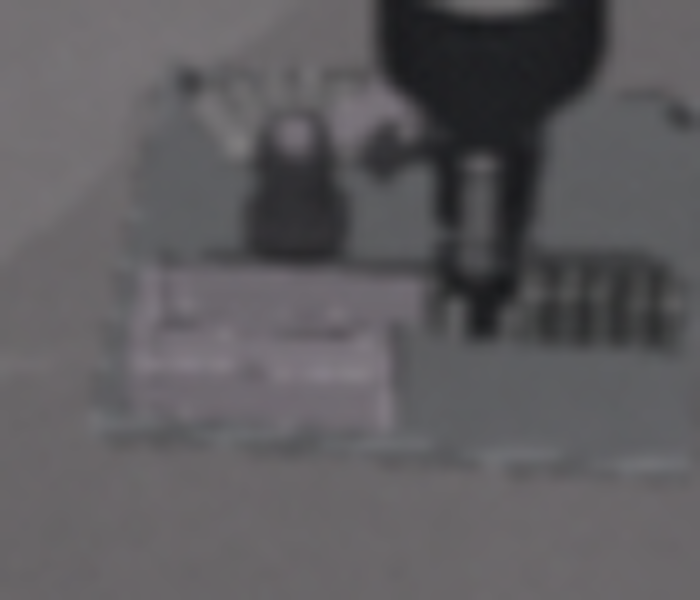

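>>> drive_tool(
  commands=[
    {"linear":[-0.001,0,0.004],"dr":[0,-0.2,0],"jaw":1},
    {"linear":[0,0,0.006],"dr":[0,0,0],"jaw":1},
    {"linear":[0,0,0.006],"dr":[0,0,0],"jaw":1},
    {"linear":[0,0,0],"dr":[0,0,0],"jaw":1},
  ],
)

```text
clock: 11.48
tcp_pos: [0.5387, -0.0444, 0.0361]
orientation: [-0.064, 3.138, -0.001]
contact_force: [-0.5, -0.6, -1.8]
grip_width: 0.013
```

```bash
python3 -c "
from h import *
go([.538,-.044,.018],182.3)
grab('scene','s7.png')
crop('s7.png',215,190,265,250,12,'s7b.png')
"
```

```text
t 11.47 tcp [ 0.5387 -0.0444  0.0361] F [-0.5 -0.6 -1.8] w 0.013
R [[-0.999, -0.041, 0.003], [-0.041, 0.999, -0.001], [-0.003, -0.001, -1.0]] q [ 0.63  0.7  -0.88  1.98  0.75  0.82  0.94]
lin [0.0008 0.0004 0.0181] dr [-0.04  0.17  0.05]
```

View pics/s7b.png

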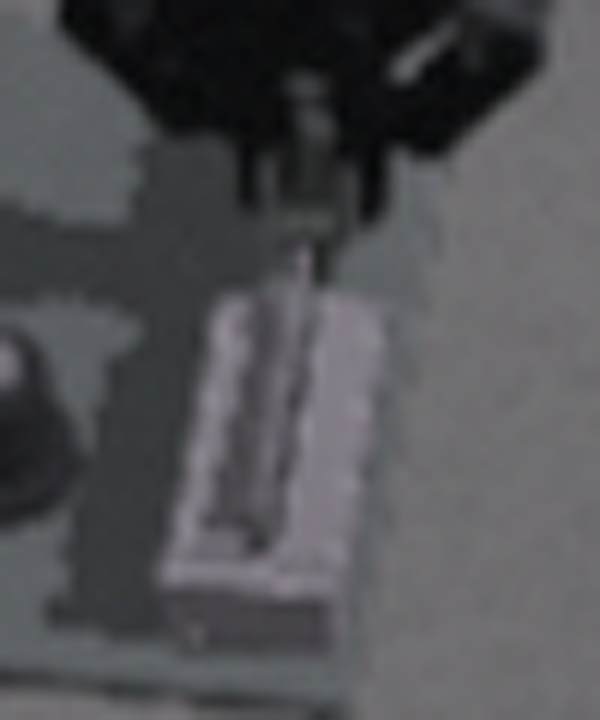

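>>> drive_tool(
  commands=[
    {"linear":[0.001,0,0.006],"dr":[0,0.2,0],"jaw":1},
    {"linear":[0,0,0.005],"dr":[0,0,0],"jaw":1},
    {"linear":[0,0,0.005],"dr":[0,0,0],"jaw":1},
    {"linear":[0,0,0],"dr":[0,0,0],"jaw":1},
    {"linear":[0,0,0],"dr":[0,0,0],"jaw":1},
  ],
)

```text
clock: 12.15
tcp_pos: [0.538, -0.0443, 0.0192]
orientation: [0.065, -3.141, 0.001]
contact_force: [0.0, -0.1, -1.2]
grip_width: 0.0128
```

```bash
python3 -c "
from h import *
go([.548,-.0435,.018],182.3)
"
```

```text
t 12.15 tcp [ 0.538  -0.0443  0.0192] F [ 0.  -0.1 -1.2] w 0.0128
R [[-0.999, -0.041, -0.0], [-0.041, 0.999, -0.001], [0.0, -0.001, -1.0]] q [ 0.62  0.73 -0.85  1.98  0.78  0.8   0.92]
lin [-0.0101  0.0003  0.0012] dr [-0.04 -0.02  0.06]
```

>>> drive_tool(
  commands=[
    {"linear":[-0.004,0,0.0005],"dr":[0,0,0],"jaw":1},
    {"linear":[-0.003,0,0],"dr":[0,0,0],"jaw":1},
    {"linear":[-0.002,0,0],"dr":[0,0,0],"jaw":1},
    {"linear":[0,0,0],"dr":[0,0,0],"jaw":1},
  ],
)

```text
clock: 12.65
tcp_pos: [0.5467, -0.0439, 0.0187]
orientation: [0.064, -3.139, 0.002]
contact_force: [0.1, -0.2, -1.3]
grip_width: 0.0127
```

```bash
python3 -c "
from h import *
go([.548,-.0435,.018],182.3)
"
```

```text
t 12.65 tcp [ 0.5467 -0.0439  0.0187] F [ 0.1 -0.2 -1.3] w 0.0127
R [[-0.999, -0.041, -0.002], [-0.041, 0.999, -0.001], [0.002, -0.001, -1.0]] q [ 0.61  0.74 -0.85  1.96  0.77  0.81  0.92]
lin [-0.0013  0.0004  0.0007] dr [-0.06 -0.12  0.05]
```

>>> drive_tool(
  commands=[
    {"linear":[-0.0015,0,0.0005],"dr":[0,-0.1,0],"jaw":1},
    {"linear":[-0.0015,0,0],"dr":[0,0,0],"jaw":1},
    {"linear":[0,0,0],"dr":[0,0,0],"jaw":1},
  ],
)

```text
clock: 13.02
tcp_pos: [0.5467, -0.044, 0.0176]
orientation: [0.065, -3.135, 0.004]
contact_force: [0.4, -0.4, -1.2]
grip_width: 0.0124
```

>>> drive_tool(
  commands=[
    {"linear":[-0.003,0,0],"dr":[0,0,0],"jaw":1},
  ],
)

```text
clock: 13.15
tcp_pos: [0.5468, -0.0441, 0.017]
orientation: [0.065, -3.13, 0.006]
contact_force: [-14.7, -0.7, 6.8]
grip_width: 0.0127
```

>>> drive_tool(
  commands=[
    {"linear":[-0.003,0,0],"dr":[0,0,0],"jaw":1},
  ],
)

```text
clock: 13.28
tcp_pos: [0.5467, -0.0441, 0.0164]
orientation: [0.066, -3.124, 0.008]
contact_force: [-10.3, 0.3, 6.3]
grip_width: 0.0128
```

```bash
python3 -c "
from h import *
go([.548,-.0435,.018],182.3)
"
```

```text
t 13.28 tcp [ 0.5467 -0.0441  0.0164] F [-10.3   0.3   6.3] w 0.0128
R [[-0.999, -0.042, -0.017], [-0.042, 0.999, -0.005], [0.017, -0.005, -1.0]] q [ 0.6   0.75 -0.85  1.95  0.77  0.83  0.93]
lin [-0.0013  0.0005 -0.0016] dr [-0.27 -0.98  0.11]
```

>>> drive_tool(
  commands=[
    {"linear":[0.0,0,0.0],"dr":[0.2,-0.9,0],"jaw":1},
    {"linear":[0,0,0],"dr":[0,0,0],"jaw":1},
  ],
)

```text
clock: 13.52
tcp_pos: [0.5468, -0.044, 0.0163]
orientation: [0.067, -3.14, 0.013]
contact_force: [-2.6, 0.7, -1.6]
grip_width: 0.0129
```

```bash
python3 -c "
from h import *
go([.548,-.0435,.0155],182.3)
"
```

```text
t 13.53 tcp [ 0.5468 -0.044   0.0163] F [-2.6  0.7 -1.6] w 0.0129
R [[-0.999, -0.042, -0.0], [-0.042, 0.999, -0.008], [0.001, -0.008, -1.0]] q [ 0.6   0.74 -0.84  1.96  0.78  0.81  0.91]
lin [-0.0013  0.0004  0.0008] dr [-0.46 -0.05  0.13]
```

Release slowly (small drop), correcting the slight roll first.

>>> drive_tool(
  commands=[
    {"linear":[0.0,0,0.001],"dr":[-0.5,0,0],"jaw":1},
    {"linear":[0,0,0],"dr":[0,0,0],"jaw":1},
  ],
  force=20,
)

```text
clock: 13.78
tcp_pos: [0.5467, -0.0438, 0.0158]
orientation: [0.066, -3.14, -0.002]
contact_force: [-2.2, 0.6, -1.0]
grip_width: 0.0128
```

```bash
python3 -c "
from h import *
go([.548,-.0435,.0155],182.3)
"
```

```text
t 13.78 tcp [ 0.5467 -0.0438  0.0158] F [-2.2  0.6 -1. ] w 0.0128
R [[-0.999, -0.042, -0.001], [-0.042, 0.999, 0.001], [0.001, 0.001, -1.0]] q [ 0.61  0.74 -0.85  1.96  0.78  0.8   0.92]
lin [-0.0013  0.0003  0.0003] dr [ 0.06 -0.08  0.13]
```

>>> drive_tool(
  commands=[
    {"linear":[0,0,0],"dr":[0,0,0],"jaw":0.6},
    {"linear":[0,0,0],"dr":[0,0,0],"jaw":0.5},
    {"linear":[0,0,0],"dr":[0,0,0],"jaw":0.4},
    {"linear":[0,0,0],"dr":[0,0,0],"jaw":0.3},
    {"linear":[0,0,0],"dr":[0,0,0],"jaw":0.3},
  ],
)

```text
clock: 14.4
tcp_pos: [0.5498, -0.0439, 0.0166]
orientation: [-0.065, 3.137, 0.003]
contact_force: [1.0, 0.1, -0.3]
grip_width: 0.0597
```

```bash
python3 -c "
from h import *
st();grab('wrist','w8.png');grab('scene','s8.png')
crop('w8.png',0,0,512,384,1.5,'w8b.png')
crop('s8.png',215,190,265,250,10,'s8b.png')
"
```

```text
t 14.4 tcp [ 0.5498 -0.0439  0.0166] F [ 1.   0.1 -0.3] w 0.0597
R [[-0.999, -0.042, 0.004], [-0.042, 0.999, 0.002], [-0.004, 0.002, -1.0]] q [ 0.61  0.74 -0.85  1.96  0.78  0.8   0.92]
```

View pics/w8b.png

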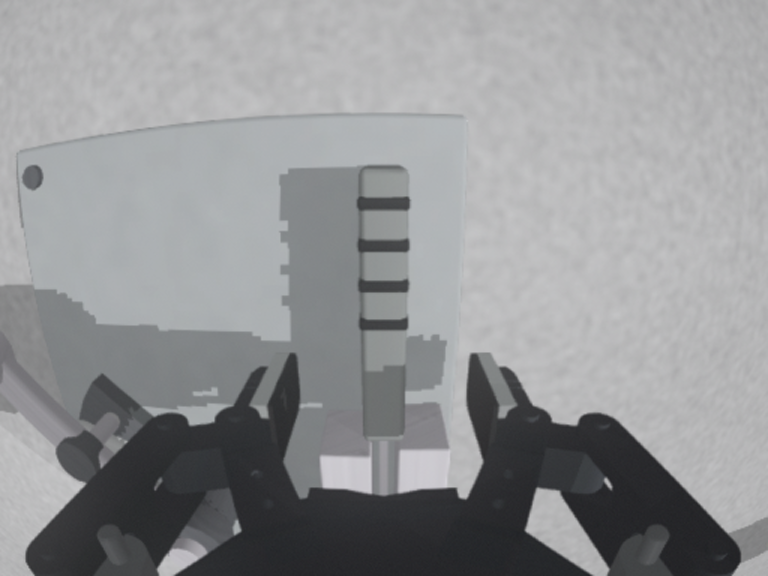

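View pics/s8b.png

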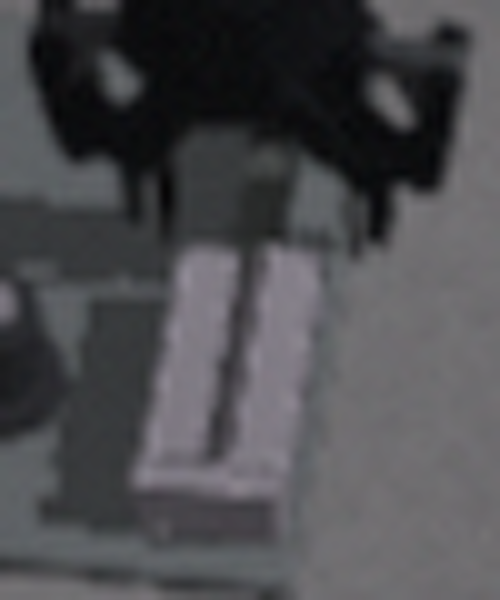

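Run:
```python
from h import *
P=lambda u,v,z:np.round(pt('w8.png',u/1.5-.17,v/1.5-.17,z,True),4)
print('handle front',P(384,437,.036),'butt',P(383,166,.036),'jaw top front',P(340,456,.04),P(430,453,.04),'jaw foot',P(322,406,.01),P(445,404,.01))
```

```text
handle front [ 0.5647 -0.0423  0.036 ] butt [ 0.4771 -0.0463  0.036 ] jaw top front [ 0.5707 -0.057   0.04  ] [ 0.5682 -0.0267  0.04  ] jaw foot [ 0.5702 -0.0665  0.01  ] [ 0.5673 -0.018   0.01  ]
```

>>> drive_tool(
  commands=[
    {"linear":[0,0,-0.02],"dr":[0,0,0],"jaw":0.3},
    {"linear":[0,0,-0.03],"dr":[0,0,0],"jaw":0.3},
    {"linear":[0,0,-0.04],"dr":[0,0,0],"jaw":0.3},
    {"linear":[0,0,-0.04],"dr":[0,0,0],"jaw":0.3},
    {"linear":[0.02,-0.01,0],"dr":[0,0,8],"jaw":0.3},
    {"linear":[0,0,0],"dr":[0,0,10],"jaw":0.3},
    {"linear":[0,0,0],"dr":[0,0,10],"jaw":0.3},
    {"linear":[0,0,0],"dr":[0,0,10],"jaw":0.3},
  ],
)

```text
clock: 15.5
tcp_pos: [0.5302, -0.0531, 0.1606]
orientation: [0.983, 2.974, 0.008]
contact_force: [0.1, 0.0, 1.1]
grip_width: 0.0598
```

>>> drive_tool(
  commands=[
    {"linear":[0,0,0],"dr":[0,0,10],"jaw":0.3},
    {"linear":[0,0,0],"dr":[0,0,10],"jaw":0.3},
    {"linear":[0,0,0],"dr":[0,0,10],"jaw":0.3},
    {"linear":[0,0,0],"dr":[0,0,10],"jaw":0.3},
    {"linear":[0,0,0],"dr":[0,0,10],"jaw":0.3},
    {"linear":[0,0,0],"dr":[0,0,10],"jaw":0.3},
    {"linear":[0,0,0],"dr":[0,0,0],"jaw":0.3},
  ],
)

```text
clock: 16.38
tcp_pos: [0.5309, -0.0491, 0.1703]
orientation: [2.367, 2.051, 0.026]
contact_force: [0.4, -0.2, 0.1]
grip_width: 0.0597
```

```bash
python3 -c "
from h import *
go([.544,-.198,.13],75)
"
```

```text
t 16.38 tcp [ 0.5309 -0.0491  0.1703] F [ 0.4 -0.2  0.1] w 0.0597
R [[0.142, 0.99, 0.019], [0.99, -0.142, 0.003], [0.006, 0.018, -1.0]] q [ 0.51  0.38 -0.65  1.93  0.29  0.9  -0.43]
lin [-0.1458  0.0334  0.0401] dr [ 1.03 -0.4   6.81]
```

>>> drive_tool(
  commands=[
    {"linear":[-0.045,0.011,0.01],"dr":[1,-0.4,3.5],"jaw":0.3},
    {"linear":[-0.05,0.011,0.01],"dr":[0,0,3.3],"jaw":0.3},
    {"linear":[-0.05,0.011,0.01],"dr":[0,0,0],"jaw":0.3},
    {"linear":[0,0,0],"dr":[0,0,0],"jaw":0.3},
    {"linear":[0,0,0],"dr":[0,0,0],"jaw":0.3},
  ],
)

```text
clock: 17.0
tcp_pos: [0.5368, -0.1987, 0.1437]
orientation: [2.47, 1.937, 0.009]
contact_force: [0.5, -0.2, 0.4]
grip_width: 0.0595
```

```bash
python3 -c "
from h import *
go([.544,-.198,.13],75)
grab('wrist','w9.png')
crop('w9.png',0,0,512,384,1.5,'w9b.png')
"
```

```text
t 17.0 tcp [ 0.5368 -0.1987  0.1437] F [ 0.5 -0.2  0.4] w 0.0595
R [[0.239, 0.971, 0.006], [0.971, -0.239, 0.001], [0.002, 0.006, -1.0]] q [ 0.68  0.47 -0.56  1.86  0.31  0.9  -0.26]
lin [0.0024 0.0068 0.0137] dr [ 0.32 -0.15  1.2 ]
```

View pics/w9b.png

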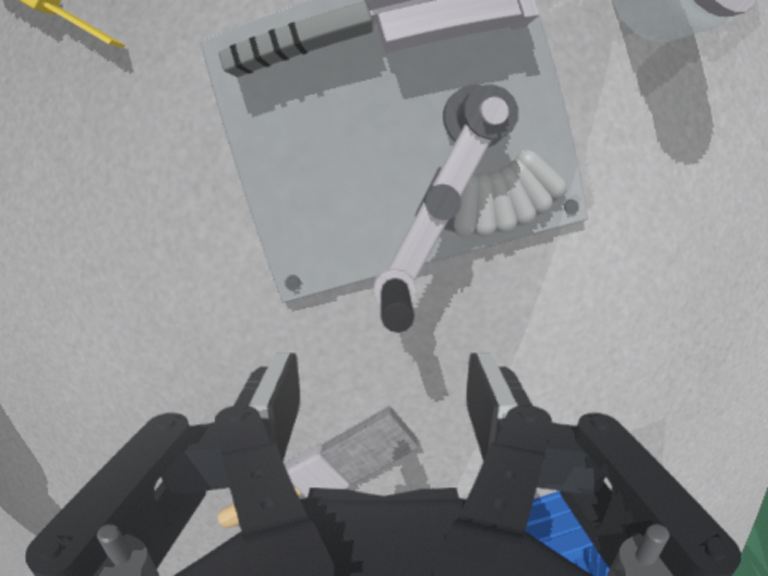

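Run:
```python
from h import *
crop('w9.png',240,40,400,230,4,'w9c.png')
P=lambda u,v,z:pt('w9.png',u/1.5-.17,v/1.5-.17,z,True)
print('post top',P(397,316,.095),'base',P(395,288,.053),'pivot cap',P(494,111,.06))
```

```text
post top [ 0.5432539  -0.19760382  0.095     ] base [ 0.54375749 -0.19741727  0.053     ] pivot cap [ 0.61495874 -0.1159285   0.06      ]
```

View pics/w9c.png

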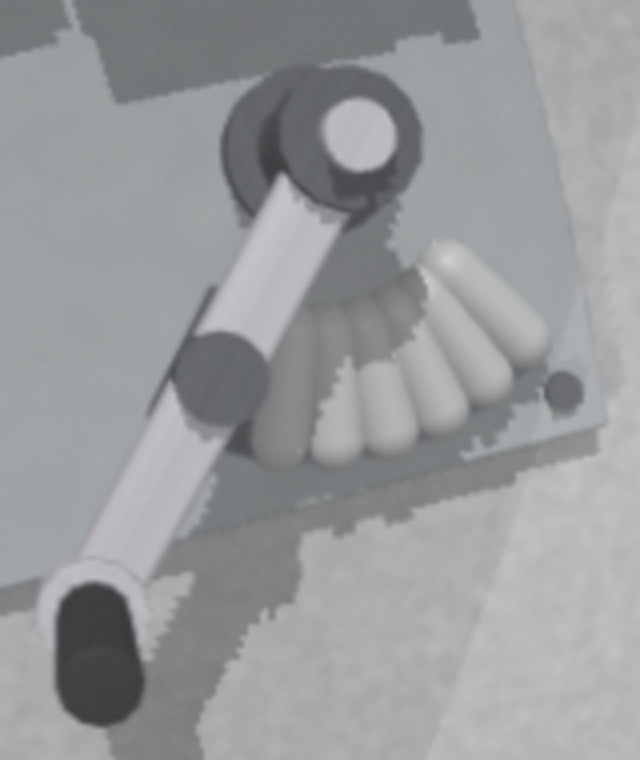

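Run:
```python
from h import *
from scipy.optimize import least_squares
S=[('w9.png',[(240+u/4-.375,40+v/4-.375) for u,v in [(280,443),(338,443),(390,433),(443,413),(490,380),(528,343)]]),
 ('w1.png',[(160+u/4-.375,5+v/4-.375) for u,v in [(590,408),(613,376),(628,338),(637,297),(637,257),(627,215)]])]
def model(p,f):
    a=p[0]+.2*np.arange(6)-.5
    return np.array([proj(f,[p[3]+p[1]*np.cos(t),p[4]+p[1]*np.sin(t),p[2]],True) for t in a])
def res(p,sets=S): return np.concatenate([*(np.ravel(model(p,f)-np.array(o)) for f,o in sets),[(p[3]-.6155)*500,(p[4]+.116)*500]])
for sets in (S,S[:1],S[1:]):
  for w in (1,):
    r=least_squares(res,[-1.41,.067,.018,.6155,-.116],args=(sets,),x_scale=[.1,.01,.01,.01,.01]); a=r.x[0]
    print(np.round(r.x,4),'rms',np.sqrt(np.mean(r.fun**2)),'n3 pos',r.x[3]+.11*np.cos(a),r.x[4]+.11*np.sin(a))
p=[.6155,-.116]
for a in (-1.412-.4,-1.412-.2,-1.412): print(p[0]+.11*np.cos(a),p[1]+.11*np.sin(a))
```

```text
[-1.4001  0.0682  0.0188  0.6151 -0.115 ] rms 0.34283494852565677 n3 pos 0.6338154190090859 -0.2234286896155901
[-1.4068  0.0676  0.0195  0.6154 -0.1156] rms 0.22321881059780066 n3 pos 0.63339145120906 -0.22407770250836212
[-1.3828  0.0713  0.0029  0.6155 -0.1147] rms 0.2787475252344687 n3 pos 0.6360896709473872 -0.2227447099556071
0.5892241209812689 -0.2228156270486346
0.6109688783145488 -0.225906637362225
0.6328942771706463 -0.2246160168746338
```

>>> drive_tool(
  commands=[
    {"linear":[0.002,0.007,0.01],"dr":[0.3,-0.1,1.2],"jaw":0.3},
    {"linear":[0,0,0.02],"dr":[0,0,0],"jaw":0.3},
    {"linear":[0,0,0.02],"dr":[0,0,0],"jaw":0.3},
    {"linear":[0,0,0.02],"dr":[0,0,0],"jaw":0.3},
    {"linear":[0,0,0],"dr":[0,0,0],"jaw":0.3},
    {"linear":[0,0,0],"dr":[0,0,0],"jaw":0.3},
  ],
)

```text
clock: 17.8
tcp_pos: [0.5446, -0.1927, 0.0679]
orientation: [-2.481, -1.922, -0.0]
contact_force: [-0.1, 0.3, -0.5]
grip_width: 0.0597
```

```bash
python3 -c "
from h import *
go([.5437,-.1977,.061],75)
"
```

```text
t 17.8 tcp [ 0.5446 -0.1927  0.0679] F [-0.1  0.3 -0.5] w 0.0597
R [[0.25, 0.968, -0.002], [0.968, -0.25, 0.003], [0.002, -0.003, -1.0]] q [ 0.62  0.58 -0.51  1.89  0.39  0.78 -0.35]
lin [-0.0051  0.0004  0.0069] dr [-0.15 -0.12  0.53]
```

>>> drive_tool(
  commands=[
    {"linear":[-0.005,0,0.006],"dr":[0,0,0.5],"jaw":0.3},
    {"linear":[0,0,0],"dr":[0,0,0],"jaw":0.5},
    {"linear":[0,0,0],"dr":[0,0,0],"jaw":0.7},
    {"linear":[0,0,0],"dr":[0,0,0],"jaw":1},
    {"linear":[0,0,0],"dr":[0,0,0],"jaw":1},
    {"linear":[0,0,0],"dr":[0,0,0],"jaw":1},
  ],
  force=40,
)

```text
clock: 18.55
tcp_pos: [0.5442, -0.1983, 0.0631]
orientation: [-2.492, -1.912, -0.002]
contact_force: [0.5, 0.1, -0.5]
grip_width: 0.0147
```

```bash
python3 -c "
from h import *
go([.5437,-.1977,.061],75)
p=np.array([.6155,-.116])
for a in np.arange(-2.285,-1.39,.1): print(round(a+2.277,3),np.round(p+.11*np.array([np.cos(a),np.sin(a)]),4))
grab('wrist','w10.png')
crop('w10.png',100,100,400,384,2,'w10b.png')
"
```

```text
t 18.55 tcp [ 0.5442 -0.1983  0.0631] F [ 0.5  0.1 -0.5] w 0.0147
R [[0.259, 0.966, 0.0], [0.966, -0.259, 0.002], [0.002, 0.0, -1.0]] q [ 0.63  0.58 -0.5   1.89  0.39  0.76 -0.36]
lin [ 0.0004 -0.0006  0.0021] dr [ 0.   -0.09 -0.02]
-0.008 [ 0.5434 -0.1991]
0.092 [ 0.5521 -0.2059]
0.192 [ 0.5614 -0.2118]
0.292 [ 0.5712 -0.2167]
0.392 [ 0.5815 -0.2206]
0.492 [ 0.5921 -0.2235]
0.592 [ 0.603  -0.2253]
0.692 [ 0.6139 -0.226 ]
0.792 [ 0.6249 -0.2256]
```

View pics/w10b.png

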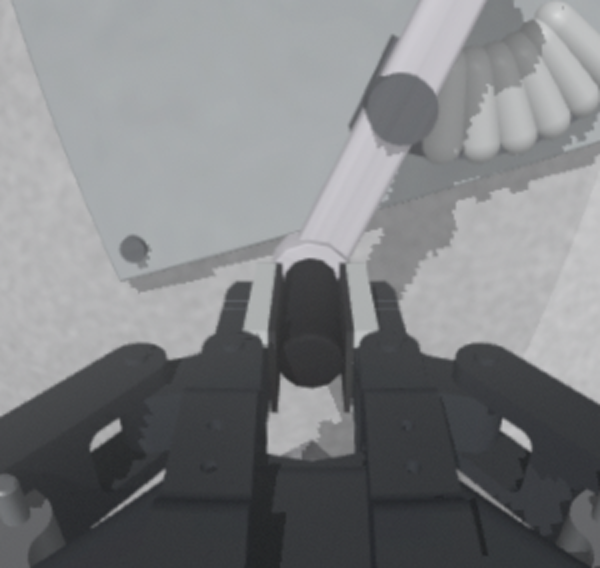

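>>> drive_tool(
  commands=[
    {"linear":[-0.004,0.008,0],"dr":[0,0,0],"jaw":1},
    {"linear":[-0.003,0.008,0],"dr":[0,0,0],"jaw":1},
    {"linear":[-0.002,0.008,0],"dr":[0,0,0],"jaw":1},
    {"linear":[-0.002,0.007,0],"dr":[0,0,0],"jaw":1},
    {"linear":[0,0,0],"dr":[0,0,0],"jaw":1},
  ],
)

```text
clock: 19.23
tcp_pos: [0.5613, -0.2124, 0.0628]
orientation: [-2.472, -1.908, 0.024]
contact_force: [-6.0, 3.7, 4.4]
grip_width: 0.0146
```

```bash
cat >> h.py <<'E'
def lev(x=None):
    o=st(); d=np.array(o['tcp_pos'])[:2]-[.6155,-.116]; a=np.arctan2(d[1],d[0]); F=o['contact_force']
    print('lever',round(a+2.277,3),'r',round(np.hypot(*d),4),'Ft',round(-F[0]*np.sin(a)+F[1]*np.cos(a),2),'to n3 mm',round((-1.405-a)*110,1))
E
python3 -c "
from h import *
lev()
go([.5815,-.2206,.063],75)"
```

```text
t 19.23 tcp [ 0.5613 -0.2124  0.0628] F [-6.   3.7  4.4] w 0.0146
R [[0.254, 0.967, -0.024], [0.967, -0.254, 0.005], [-0.001, -0.024, -1.0]] q [ 0.63  0.62 -0.5   1.82  0.39  0.82 -0.32]
lever 0.194 r 0.1106 Ft -7.03 to n3 mm 74.6
t 19.23 tcp [ 0.5613 -0.2124  0.0628] F [-6.   3.7  4.4] w 0.0146
R [[0.254, 0.967, -0.024], [0.967, -0.254, 0.005], [-0.001, -0.024, -1.0]] q [ 0.63  0.62 -0.5   1.82  0.39  0.82 -0.32]
lin [-0.0028  0.0216 -0.0007] dr [-1.39  0.06  0.31]
```

>>> drive_tool(
  commands=[
    {"linear":[-0.001,0.007,0],"dr":[-1.4,0,0],"jaw":1},
    {"linear":[-0.001,0.007,0],"dr":[-0.3,0,0],"jaw":1},
    {"linear":[-0.001,0.007,0],"dr":[-0.3,0,0],"jaw":1},
  ],
)

```text
clock: 19.6
tcp_pos: [0.5721, -0.2186, 0.0628]
orientation: [-2.482, -1.921, 0.014]
contact_force: [-13.8, 4.7, 13.2]
grip_width: 0.0148
```

```bash
python3 -c "
from h import *
lev()
go([.5815,-.2206,.063],75)"
```

```text
t 19.6 tcp [ 0.5721 -0.2186  0.0628] F [-13.8   4.7  13.2] w 0.0148
R [[0.251, 0.968, -0.009], [0.968, -0.251, -0.003], [-0.005, -0.008, -1.0]] q [ 0.62  0.63 -0.49  1.8   0.4   0.82 -0.32]
lever 0.306 r 0.1114 Ft -14.5 to n3 mm 62.2
t 19.6 tcp [ 0.5721 -0.2186  0.0628] F [-13.8   4.7  13.2] w 0.0148
R [[0.251, 0.968, -0.009], [0.968, -0.251, -0.003], [-0.005, -0.008, -1.0]] q [ 0.62  0.63 -0.49  1.8   0.4   0.82 -0.32]
lin [ 0.0004  0.0096 -0.0003] dr [-0.48  0.3   0.47]
```

>>> drive_tool(
  commands=[
    {"linear":[0,0.005,0],"dr":[-0.3,0,0],"jaw":1},
  ],
)

```text
clock: 19.73
tcp_pos: [0.5736, -0.2192, 0.0628]
orientation: [-2.48, -1.921, 0.019]
contact_force: [-13.9, 1.8, 12.4]
grip_width: 0.0149
```

```bash
python3 -c "
from h import *
lev()
go([.5815,-.2206,.063],75)"
```

```text
t 19.73 tcp [ 0.5736 -0.2192  0.0628] F [-13.9   1.8  12.4] w 0.0149
R [[0.25, 0.968, -0.012], [0.968, -0.25, -0.004], [-0.007, -0.011, -1.0]] q [ 0.62  0.63 -0.49  1.8   0.4   0.82 -0.32]
lever 0.32 r 0.1114 Ft -13.52 to n3 mm 60.7
t 19.73 tcp [ 0.5736 -0.2192  0.0628] F [-13.9   1.8  12.4] w 0.0149
R [[0.25, 0.968, -0.012], [0.968, -0.25, -0.004], [-0.007, -0.011, -1.0]] q [ 0.62  0.63 -0.49  1.8   0.4   0.82 -0.32]
lin [ 0.0006  0.008  -0.0003] dr [-0.61  0.4   0.53]
```

>>> drive_tool(
  commands=[
    {"linear":[0,0.002,0],"dr":[0,0,0],"jaw":1},
    {"linear":[0,0.002,0],"dr":[0,0,0],"jaw":1},
  ],
  force=20,
)

```text
clock: 19.98
tcp_pos: [0.5726, -0.2189, 0.0629]
orientation: [-2.473, -1.92, 0.031]
contact_force: [-9.3, 1.9, 7.4]
grip_width: 0.0148
```

```bash
python3 -c "
from h import *
lev()"
```

```text
t 19.98 tcp [ 0.5726 -0.2189  0.0629] F [-9.3  1.9  7.4] w 0.0148
R [[0.248, 0.969, -0.023], [0.969, -0.248, -0.003], [-0.009, -0.021, -1.0]] q [ 0.62  0.63 -0.49  1.79  0.4   0.84 -0.32]
lever 0.311 r 0.1115 Ft -9.34 to n3 mm 61.7
```

>>> drive_tool(
  commands=[
    {"linear":[0,0.006,-0.001],"dr":[0,0,0],"jaw":1},
    {"linear":[0,0.006,-0.001],"dr":[0,0,0],"jaw":1},
  ],
)

```text
clock: 20.23
tcp_pos: [0.576, -0.2207, 0.0629]
orientation: [-2.462, -1.914, 0.052]
contact_force: [-12.7, 2.5, 5.4]
grip_width: 0.0146
```

```bash
python3 -c "
from h import *
lev()"
```

```text
t 20.23 tcp [ 0.576  -0.2207  0.0629] F [-12.7   2.5   5.4] w 0.0146
R [[0.246, 0.968, -0.04], [0.969, -0.247, -0.002], [-0.012, -0.039, -0.999]] q [ 0.61  0.65 -0.49  1.77  0.4   0.86 -0.31]
lever 0.345 r 0.1119 Ft -12.79 to n3 mm 57.9
```

>>> drive_tool(
  commands=[
    {"linear":[0,0.006,-0.001],"dr":[0,0,0],"jaw":1},
    {"linear":[0,0.006,-0.001],"dr":[0,0,0],"jaw":1},
  ],
)

```text
clock: 20.48
tcp_pos: [0.581, -0.2231, 0.0628]
orientation: [-2.453, -1.909, 0.068]
contact_force: [-8.7, 1.5, 0.5]
grip_width: 0.015
```

```bash
python3 -c "
from h import *
lev()"
```

```text
t 20.48 tcp [ 0.581  -0.2231  0.0628] F [-8.7  1.5  0.5] w 0.015
R [[0.245, 0.968, -0.055], [0.969, -0.246, -0.001], [-0.015, -0.053, -0.999]] q [ 0.61  0.66 -0.49  1.74  0.39  0.89 -0.31]
lever 0.394 r 0.1125 Ft -8.71 to n3 mm 52.6
```

>>> drive_tool(
  commands=[
    {"linear":[0.001,0.005,-0.0005],"dr":[-1,0,0],"jaw":1},
    {"linear":[0.001,0.005,-0.0005],"dr":[-1,0,0],"jaw":1},
  ],
)

```text
clock: 20.72
tcp_pos: [0.5865, -0.225, 0.0628]
orientation: [-2.472, -1.923, 0.049]
contact_force: [-10.0, 0.3, 5.7]
grip_width: 0.0148
```

```bash
python3 -c "
from h import *
lev()"
```

```text
t 20.73 tcp [ 0.5865 -0.225   0.0628] F [-10.    0.3   5.7] w 0.0148
R [[0.245, 0.969, -0.031], [0.969, -0.246, -0.012], [-0.019, -0.027, -0.999]] q [ 0.61  0.66 -0.48  1.75  0.41  0.86 -0.32]
lever 0.447 r 0.1128 Ft -9.75 to n3 mm 46.8
```

>>> drive_tool(
  commands=[
    {"linear":[0.001,0.004,-0.0005],"dr":[-1,0,0],"jaw":1},
  ],
)

```text
clock: 20.85
tcp_pos: [0.5881, -0.2256, 0.0628]
orientation: [2.478, 1.928, -0.039]
contact_force: [-7.6, 0.9, 5.4]
grip_width: 0.0145
```

```bash
python3 -c "
from h import *
lev()"
```

```text
t 20.85 tcp [ 0.5881 -0.2256  0.0628] F [-7.6  0.9  5.4] w 0.0145
R [[0.246, 0.969, -0.019], [0.969, -0.246, -0.017], [-0.021, -0.014, -1.0]] q [ 0.6   0.65 -0.48  1.76  0.41  0.85 -0.32]
lever 0.461 r 0.113 Ft -7.58 to n3 mm 45.2
```

>>> drive_tool(
  commands=[
    {"linear":[0.002,0.005,0],"dr":[-0.6,0.5,0],"jaw":1},
    {"linear":[0.002,0.005,0],"dr":[-0.6,0.5,0],"jaw":1},
  ],
)

```text
clock: 21.1
tcp_pos: [0.5915, -0.2264, 0.0627]
orientation: [2.48, 1.928, -0.019]
contact_force: [-15.0, -0.4, 15.4]
grip_width: 0.0147
```

```bash
python3 -c "
from h import *
lev()"
```

```text
t 21.1 tcp [ 0.5915 -0.2264  0.0627] F [-15.   -0.4  15.4] w 0.0147
R [[0.247, 0.969, -0.009], [0.969, -0.247, -0.008], [-0.01, -0.007, -1.0]] q [ 0.61  0.65 -0.49  1.75  0.41  0.84 -0.31]
lever 0.492 r 0.113 Ft -14.53 to n3 mm 41.8
```

>>> drive_tool(
  commands=[
    {"linear":[0.002,0.005,0],"dr":[-0.6,0.5,0],"jaw":1},
    {"linear":[0.002,0.005,0],"dr":[-0.6,0.5,0],"jaw":1},
  ],
)

```text
clock: 21.35
tcp_pos: [0.5933, -0.2267, 0.0627]
orientation: [-2.479, -1.925, 0.003]
contact_force: [-16.2, 1.1, 15.6]
grip_width: 0.015
```

```bash
python3 -c "
from h import *
lev()"
```

```text
t 21.35 tcp [ 0.5933 -0.2267  0.0627] F [-16.2   1.1  15.6] w 0.015
R [[0.248, 0.969, -0.004], [0.969, -0.248, 0.002], [0.001, -0.004, -1.0]] q [ 0.62  0.66 -0.49  1.75  0.4   0.84 -0.31]
lever 0.508 r 0.1129 Ft -16.11 to n3 mm 40.0
```

>>> drive_tool(
  commands=[
    {"linear":[0.002,0.003,0],"dr":[0,0,0],"jaw":0.75},
    {"linear":[0.001,0.003,0],"dr":[0,0,0],"jaw":0.75},
  ],
)

```text
clock: 21.6
tcp_pos: [0.5931, -0.2268, 0.0621]
orientation: [-2.474, -1.918, 0.022]
contact_force: [-9.5, 1.7, 7.5]
grip_width: 0.021
```

```bash
python3 -c "
from h import *
lev()
go([.6,-.225,.063],75)
grab('wrist','w11.png')
crop('w11.png',100,100,400,384,2,'w11b.png')
"
```

```text
t 21.6 tcp [ 0.5931 -0.2268  0.0621] F [-9.5  1.7  7.5] w 0.021
R [[0.249, 0.968, -0.018], [0.968, -0.25, 0.0], [-0.004, -0.017, -1.0]] q [ 0.62  0.66 -0.49  1.74  0.4   0.86 -0.31]
lever 0.507 r 0.1131 Ft -9.67 to n3 mm 40.2
t 21.6 tcp [ 0.5931 -0.2268  0.0621] F [-9.5  1.7  7.5] w 0.021
R [[0.249, 0.968, -0.018], [0.968, -0.25, 0.0], [-0.004, -0.017, -1.0]] q [ 0.62  0.66 -0.49  1.74  0.4   0.86 -0.31]
lin [ 0.0035  0.0062 -0.001 ] dr [-0.99  0.25  0.55]
```

View pics/w11b.png

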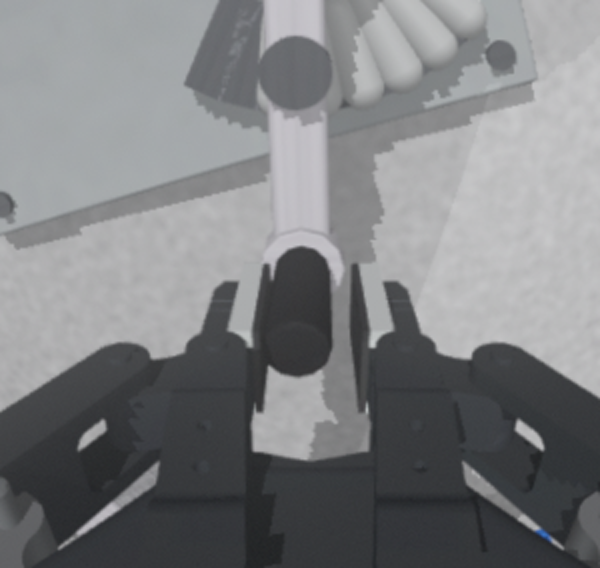

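>>> drive_tool(
  commands=[
    {"linear":[0.002,0.006,-0.002],"dr":[-0.5,0,0],"jaw":0.75},
    {"linear":[0.001,0.006,-0.001],"dr":[-0.5,0,0],"jaw":0.75},
  ],
)

```text
clock: 21.9
tcp_pos: [0.5956, -0.2278, 0.0621]
orientation: [-2.476, -1.916, 0.032]
contact_force: [-13.6, 3.5, 8.5]
grip_width: 0.0212
```

```bash
cat >> h.py <<'E'
def lv():
    o=monitor.get_obs(); Rm=R.from_rotvec(o['orientation']).as_matrix(); 
    pad=np.array(o['tcp_pos'])-.020*Rm[:,2]+(-o['grip_width']/2+.008)*Rm[:,1]  # post centre at ~81mm height
    d=pad[:2]-[.6155,-.116]; a=np.arctan2(d[1],d[0]); F=o['contact_force']
    print('t',round(o['clock'],2),'z',round(o['tcp_pos'][2],4),'pad',np.round(pad,4),'lever',round(a+2.277,3),'r',round(np.hypot(*d),4),'Ft',round(-F[0]*np.sin(a)+F[1]*np.cos(a),2),'Fz',round(F[2],1),'to n3 mm',round((-1.405-a)*110,1),'z-axis',np.round(Rm[:,2],3),'w',round(o['grip_width'],4))
E
python3 -c "
from h import *
lv()"
```

```text
t 21.9 z 0.0621 pad [ 0.5936 -0.227   0.0822] lever 0.511 r 0.1132 Ft -14.03 Fz 8.5 to n3 mm 39.7 z-axis [-0.022 -0.004 -1.   ] w 0.0212
```

>>> drive_tool(
  commands=[
    {"linear":[0.001,0.006,-0.001],"dr":[-0.5,0,0],"jaw":0.75},
    {"linear":[0.001,0.006,-0.001],"dr":[-0.5,0,0],"jaw":0.75},
  ],
)

```text
clock: 22.15
tcp_pos: [0.5994, -0.2288, 0.0622]
orientation: [-2.479, -1.917, 0.037]
contact_force: [-11.0, 2.5, 6.7]
grip_width: 0.0213
```

```bash
python3 -c "
from h import *
lv()"
```

```text
t 22.15 z 0.0622 pad [ 0.5973 -0.228   0.0823] lever 0.545 r 0.1135 Ft -11.22 Fz 6.7 to n3 mm 35.9 z-axis [-0.023 -0.008 -1.   ] w 0.0213
```

>>> drive_tool(
  commands=[
    {"linear":[0.002,0.006,-0.001],"dr":[-0.5,0.2,0],"jaw":0.75},
    {"linear":[0.002,0.006,-0.001],"dr":[-0.5,0.2,0],"jaw":0.75},
  ],
)

```text
clock: 22.4
tcp_pos: [0.6042, -0.2298, 0.0623]
orientation: [-2.481, -1.915, 0.034]
contact_force: [-10.1, -0.5, 3.5]
grip_width: 0.0213
```

```bash
python3 -c "
from h import *
lv()"
```

```text
t 22.4 z 0.0623 pad [ 0.602  -0.229   0.0823] lever 0.587 r 0.1138 Ft -9.94 Fz 3.5 to n3 mm 31.3 z-axis [-0.022 -0.007 -1.   ] w 0.0213
```

>>> drive_tool(
  commands=[
    {"linear":[0.002,0.006,-0.001],"dr":[-0.5,0.2,0],"jaw":0.75},
  ],
)

```text
clock: 22.52
tcp_pos: [0.6068, -0.2303, 0.0623]
orientation: [-2.482, -1.914, 0.032]
contact_force: [-10.3, -0.9, 3.5]
grip_width: 0.0215
```

```bash
python3 -c "
from h import *
lv()"
```

```text
t 22.52 z 0.0623 pad [ 0.6046 -0.2295  0.0823] lever 0.61 r 0.114 Ft -10.2 Fz 3.5 to n3 mm 28.8 z-axis [-0.02  -0.007 -1.   ] w 0.0215
```

>>> drive_tool(
  commands=[
    {"linear":[0.002,0.006,-0.001],"dr":[-0.5,0.2,0],"jaw":0.75},
  ],
)

```text
clock: 22.65
tcp_pos: [0.6098, -0.2307, 0.0623]
orientation: [-2.484, -1.914, 0.028]
contact_force: [-8.2, -0.2, 3.8]
grip_width: 0.0211
```

```bash
python3 -c "
from h import *
lv()"
```

```text
t 22.65 z 0.0623 pad [ 0.6076 -0.2299  0.0824] lever 0.637 r 0.1142 Ft -8.19 Fz 3.8 to n3 mm 25.8 z-axis [-0.018 -0.006 -1.   ] w 0.0211
```

>>> drive_tool(
  commands=[
    {"linear":[0.004,0.006,-0.001],"dr":[-0.5,0.2,0],"jaw":0.75},
  ],
)

```text
clock: 22.78
tcp_pos: [0.613, -0.2302, 0.0622]
orientation: [-2.486, -1.913, 0.026]
contact_force: [-8.6, -3.1, 1.5]
grip_width: 0.0214
```

```bash
python3 -c "
from h import *
lv()"
```

```text
t 22.77 z 0.0622 pad [ 0.6107 -0.2294  0.0822] lever 0.664 r 0.1135 Ft -8.48 Fz 1.5 to n3 mm 22.9 z-axis [-0.016 -0.007 -1.   ] w 0.0214
```

>>> drive_tool(
  commands=[
    {"linear":[0.004,0.006,-0.001],"dr":[-0.5,0.2,0],"jaw":0.75},
  ],
)

```text
clock: 22.9
tcp_pos: [0.6156, -0.2297, 0.0618]
orientation: [-2.488, -1.912, 0.027]
contact_force: [-11.5, -1.6, 4.7]
grip_width: 0.0213
```

```bash
python3 -c "
from h import *
lv()"
```

```text
t 22.9 z 0.0618 pad [ 0.6133 -0.2289  0.0819] lever 0.687 r 0.1129 Ft -11.45 Fz 4.7 to n3 mm 20.4 z-axis [-0.016 -0.007 -1.   ] w 0.0213
```

>>> drive_tool(
  commands=[
    {"linear":[0.004,0.006,-0.001],"dr":[-0.5,0.2,0],"jaw":0.75},
  ],
)

```text
clock: 23.02
tcp_pos: [0.6174, -0.2294, 0.0615]
orientation: [-2.49, -1.909, 0.029]
contact_force: [-14.1, -0.9, 6.8]
grip_width: 0.0214
```

```bash
python3 -c "
from h import *
lv()"
```

```text
t 23.02 z 0.0615 pad [ 0.6151 -0.2286  0.0815] lever 0.703 r 0.1126 Ft -14.07 Fz 6.8 to n3 mm 18.6 z-axis [-0.017 -0.008 -1.   ] w 0.0214
```

>>> drive_tool(
  commands=[
    {"linear":[0.004,0.006,-0.001],"dr":[-0.5,0.2,0],"jaw":0.75},
  ],
)

```text
clock: 23.15
tcp_pos: [0.6193, -0.2291, 0.0611]
orientation: [-2.491, -1.907, 0.031]
contact_force: [-11.8, -1.9, 4.9]
grip_width: 0.0212
```

```bash
python3 -c "
from h import *
lv()"
```

```text
t 23.15 z 0.0611 pad [ 0.6171 -0.2283  0.0812] lever 0.721 r 0.1123 Ft -11.8 Fz 4.9 to n3 mm 16.7 z-axis [-0.018 -0.009 -1.   ] w 0.0212
```

>>> drive_tool(
  commands=[
    {"linear":[0.003,0.006,-0.001],"dr":[-0.5,0.3,0],"jaw":0.75},
    {"linear":[0.003,0.006,-0.001],"dr":[-0.5,0.3,0],"jaw":0.75},
  ],
)

```text
clock: 23.4
tcp_pos: [0.6239, -0.2291, 0.0611]
orientation: [-2.492, -1.903, 0.026]
contact_force: [-9.8, -0.6, 5.1]
grip_width: 0.0213
```

```bash
python3 -c "
from h import *
lv()"
```

```text
t 23.4 z 0.0611 pad [ 0.6216 -0.2283  0.0811] lever 0.761 r 0.1125 Ft -9.86 Fz 5.1 to n3 mm 12.2 z-axis [-0.017 -0.005 -1.   ] w 0.0213
```

>>> drive_tool(
  commands=[
    {"linear":[0.003,0.006,-0.001],"dr":[-0.5,0.3,0],"jaw":0.75},
  ],
)

```text
clock: 23.52
tcp_pos: [0.6266, -0.2291, 0.0611]
orientation: [-2.493, -1.901, 0.022]
contact_force: [-9.8, -0.5, 4.7]
grip_width: 0.0213
```

```bash
python3 -c "
from h import *
lv()"
```

```text
t 23.52 z 0.0611 pad [ 0.6243 -0.2283  0.0811] lever 0.785 r 0.1127 Ft -9.77 Fz 4.7 to n3 mm 9.6 z-axis [-0.015 -0.004 -1.   ] w 0.0213
```

>>> drive_tool(
  commands=[
    {"linear":[0.003,0.006,-0.001],"dr":[-0.5,0.3,0],"jaw":0.75},
  ],
)

```text
clock: 23.65
tcp_pos: [0.6294, -0.2289, 0.061]
orientation: [-2.494, -1.9, 0.018]
contact_force: [-9.2, -1.0, 4.5]
grip_width: 0.0214
```

```bash
python3 -c "
from h import *
lv()"
```

```text
t 23.65 z 0.061 pad [ 0.6271 -0.2281  0.0811] lever 0.809 r 0.1127 Ft -9.24 Fz 4.5 to n3 mm 6.9 z-axis [-0.013 -0.002 -1.   ] w 0.0214
```

>>> drive_tool(
  commands=[
    {"linear":[0.003,0.006,-0.001],"dr":[-0.4,0.1,0],"jaw":0.75},
  ],
)

```text
clock: 23.78
tcp_pos: [0.6324, -0.2287, 0.061]
orientation: [-2.495, -1.899, 0.02]
contact_force: [-8.0, -0.6, 4.1]
grip_width: 0.0211
```

```bash
python3 -c "
from h import *
lv()
grab('wrist','w12.png')
lv()
crop('w12.png',100,0,400,300,2.5,'w12b.png')
lv()
"
```

```text
t 23.77 z 0.061 pad [ 0.6302 -0.228   0.081 ] lever 0.837 r 0.113 Ft -8.05 Fz 4.1 to n3 mm 3.8 z-axis [-0.014 -0.003 -1.   ] w 0.0211
t 23.82 z 0.0611 pad [ 0.6308 -0.2278  0.0811] lever 0.842 r 0.1129 Ft -5.27 Fz 0.5 to n3 mm 3.3 z-axis [-0.013 -0.003 -1.   ] w 0.0214
t 23.82 z 0.0611 pad [ 0.6308 -0.2278  0.0811] lever 0.842 r 0.1129 Ft -5.27 Fz 0.5 to n3 mm 3.3 z-axis [-0.013 -0.003 -1.   ] w 0.0214
```

View pics/w12b.png

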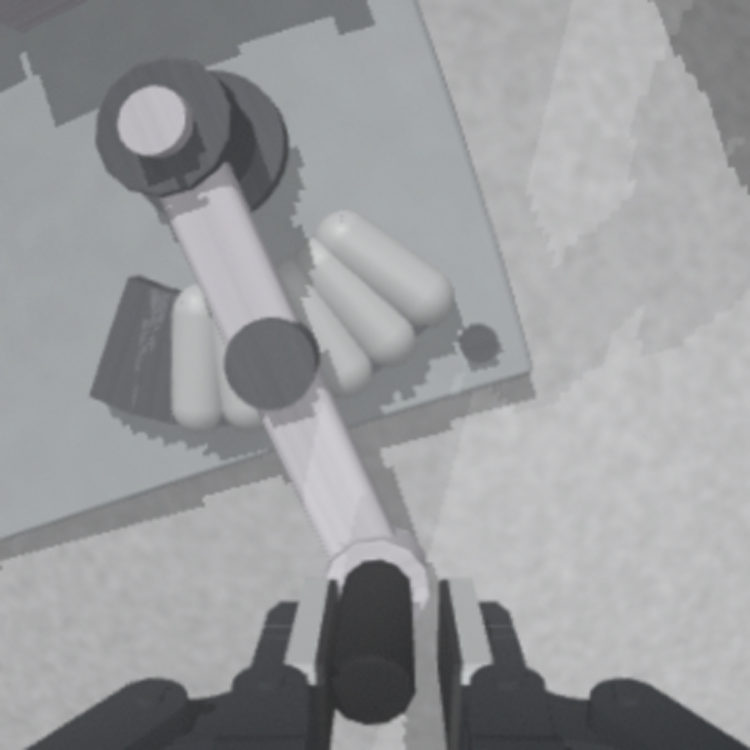

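Run:
```python
from h import *
from scipy.optimize import least_squares
f='w12.png'
Q=lambda u,v:(100+u/2.5-.3,v/2.5-.3)
P=lambda u,v,z:pt(f,*Q(u,v),z,True)
top=P(372,684,.095); base=P(378,592,.053); cap=P(153,120,.06); print('post top',top,'base',base,'cap',cap)
obs={0:(196,408),1:(240,408),3:(350,371),4:(391,340),5:(432,302)}
for pv in ([.6155,-.116],list(cap[:2])):
  def res(p):
    return np.ravel([proj(f,[pv[0]+p[1]*np.cos(p[0]-.5+.2*k),pv[1]+p[1]*np.sin(p[0]-.5+.2*k),p[2]],True)-Q(*o) for k,o in obs.items()])
  r=least_squares(res,[-1.41,.068,.019],x_scale=[.1,.01,.01]); 
  al=[np.arctan2(*(q[:2]-pv)[::-1]) for q in (top,base)]
  print(pv,np.round(r.x,4),np.round(r.fun.reshape(-1,2),2).tolist(),'arm',np.round(al,4),'err mm',np.round((np.array(al)-r.x[0])*110,1))
```

```text
post top [ 0.63083389 -0.22251205  0.095     ] base [ 0.63002136 -0.22548323  0.053     ] cap [ 0.61544382 -0.11549651  0.06      ]
[0.6155, -0.116] [-1.3968  0.0672  0.0223] [[0.16, 1.64], [2.92, 0.5], [-1.56, 0.83], [-0.51, 0.23], [-2.12, -0.85]] arm [-1.4278 -1.4389] err mm [-3.4 -4.6]
[np.float64(0.6154438201675383), np.float64(-0.11549650962813016)] [-1.4004  0.0679  0.0211] [[-0.01, 1.46], [2.81, 0.39], [-1.52, 0.81], [-0.37, 0.24], [-1.89, -0.83]] arm [-1.428 -1.439] err mm [-3.  -4.3]
```

>>> drive_tool(
  commands=[
    {"linear":[0.002,0.004,-0.001],"dr":[0,0.1,0],"jaw":0.75},
  ],
)

```text
clock: 23.95
tcp_pos: [0.6342, -0.2285, 0.061]
orientation: [-2.492, -1.895, 0.026]
contact_force: [-8.1, 1.2, 1.6]
grip_width: 0.0209
```

```bash
python3 -c "
from h import *
lv()
for i in range(4):
  viewer.grab_frame('side'); lv()
"
```

```text
t 23.95 z 0.061 pad [ 0.6322 -0.2278  0.081 ] lever 0.854 r 0.113 Ft -7.79 Fz 1.6 to n3 mm 1.9 z-axis [-0.019 -0.002 -1.   ] w 0.0209
t 24.0 z 0.061 pad [ 0.6323 -0.2277  0.081 ] lever 0.856 r 0.1129 Ft -7.04 Fz 1.4 to n3 mm 1.8 z-axis [-0.019 -0.001 -1.   ] w 0.0214
t 24.05 z 0.061 pad [ 0.6325 -0.2276  0.081 ] lever 0.857 r 0.1129 Ft -6.81 Fz 1.2 to n3 mm 1.6 z-axis [-0.018 -0.001 -1.   ] w 0.0214
t 24.1 z 0.061 pad [ 0.6326 -0.2276  0.081 ] lever 0.858 r 0.1129 Ft -6.66 Fz 2.0 to n3 mm 1.5 z-axis [-0.018 -0.001 -1.   ] w 0.0214
t 24.15 z 0.061 pad [ 0.6327 -0.2277  0.081 ] lever 0.859 r 0.113 Ft -6.33 Fz 1.7 to n3 mm 1.4 z-axis [-0.018 -0.001 -1.   ] w 0.0211
```

```bash
python3 -c "
from h import *
for i in range(3):
  for j in range(5): viewer.grab_frame('side')
  lv()
grab('wrist','w13.png');grab('scene','s13.png');grab('side','d13.png')
lv()
crop('w13.png',0,0,512,384,1.5,'w13b.png')
crop('s13.png',180,150,290,260,6,'s13b.png')
"
```

```text
t 24.4 z 0.061 pad [ 0.6325 -0.2276  0.081 ] lever 0.858 r 0.1129 Ft -5.82 Fz 0.6 to n3 mm 1.6 z-axis [-0.018 -0.001 -1.   ] w 0.0215
t 24.65 z 0.061 pad [ 0.6326 -0.2276  0.081 ] lever 0.858 r 0.1129 Ft -6.46 Fz 1.1 to n3 mm 1.5 z-axis [-0.018 -0.001 -1.   ] w 0.0214
t 24.9 z 0.061 pad [ 0.6324 -0.2276  0.081 ] lever 0.857 r 0.1129 Ft -5.7 Fz 1.3 to n3 mm 1.7 z-axis [-0.018 -0.001 -1.   ] w 0.0217
t 25.05 z 0.0609 pad [ 0.6325 -0.2276  0.081 ] lever 0.857 r 0.1129 Ft -6.44 Fz 0.6 to n3 mm 1.6 z-axis [-0.018 -0.001 -1.   ] w 0.0215
```

View pics/w13b.png

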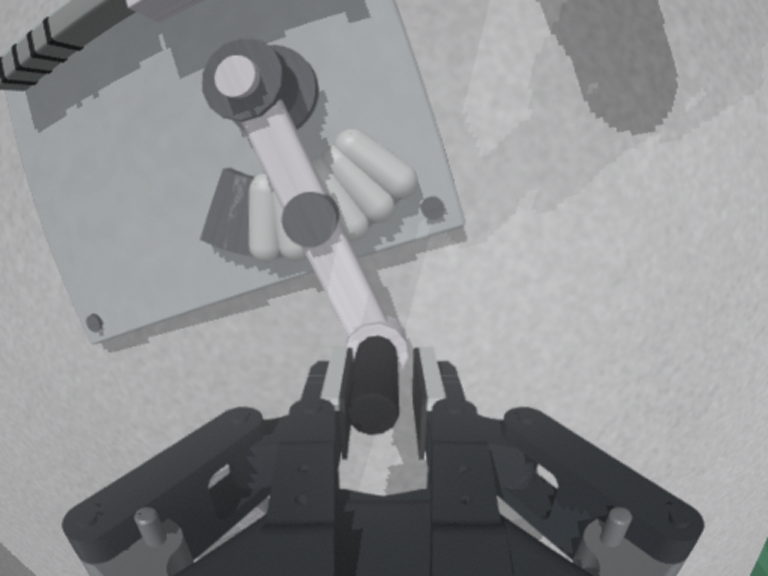

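View pics/s13b.png

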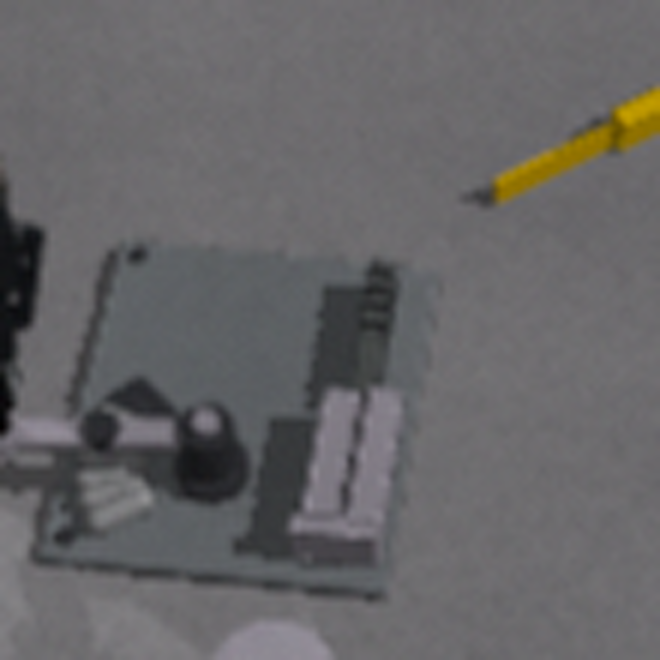

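View pics/d13.png

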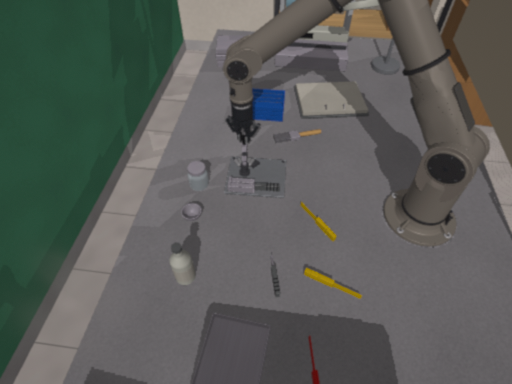

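```bash
python3 -c "
from h import *
print(job.hand_in())
lv()
"
```

```text
the job is handed in; nothing more can be done
None
the job is handed in; nothing more can be done
```

I put the long-bladed instrument in the holder's slot and let go of it. I then swung the lever to the third click and handed the job in at about 25 s, with the fingers still holding the lever there. No verdict is reported, so this rests on my own checks.

**Instrument:** I took the grey instrument in the farther place; its blade measured about 86 mm. I lowered it into the slot and pushed it forward until it met the end stop, at about 15 N. After release it stood upright with the blade inside the slot. One camera measurement put the handle front up to about 4 mm short of the slot mouth, which is within the 8 mm allowed. The contact at the stop suggests the gap is nearer 1–2 mm.

**Lever:** In the last second before hand-in the lever was steady, with the spring pressing about 6 N on the finger.
- **Finger position:** this put the lever about 1.6 mm short of the third notch.
- **Camera fit:** taken about 2 mm of travel earlier, this showed 3–4.5 mm short, so the two agree to within a few mm; the tolerance is 9.5 mm.
- **Rib count:** the last wrist picture shows two ribs behind the arm, one under it and three ahead, which means it has not reached the fourth click.

**What disagreed:**
- **Push force:** it read higher than described on the way, up to 16 N. I put this down to the clamped fingers pressing down on the lever. I loosened the grip so that one finger pushed the post, and it still peaked at about 14 N.
- **Finger distance from the pivot:** it read 113 mm instead of 110 mm, so the fingers sat about 3 mm further out along the arm.

The last side picture shows the short instrument, bowl, jar, bottle and brush where they were, and the visible parts of the tray and basket too. I checked this by eye only.

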